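Show a plug gauge to the side camera

TASK

Lift the top tray off the nested pile and set it down flat in the middle of the glass stage, to guard the glass, leaving the other trays in their pile. Then draw the plug gauge with the fat head out of its slanted holder, turn it level, and hold it raised over the tray with its middle in front of the lens at lens height and its length side-on to the lens (parallel to the stage's long edges, either way round). Finish while still holding it there, still and touching nothing but the gripper, and leave everything else where it is.

Things in the scene. Friction and masses are not known exactly. Their poses are not given: they have to be found in the camera images.
- tray_top_mid (a point): Centre of the top tray of three identical grey plastic trays nested in a pile: an open box 150 mm long (its x), 100 wide (its y), 36 high, walls 4; this point is 18 above its underside; z up; about 0.18 kg. A grip rib, 12 thick in x, crosses its full width (along y) through the centre and rises to 30 above the underside: pinch it from above, across x; 65 is clear on each side of it.
- tray_top: The same top tray, origin under its centre. The top face of its floor is 7 mm above the underside. Under the floor a foot 4 high, 137 x 87, sits inside the rim of the tray beneath; on a flat surface the tray stands on this foot. Each tray of the pile stands 32 above the one below, so it comes straight up.
- tray_middle_mid (a point): Centre of the middle tray of the pile, same shape; stays in the pile.
- tray_bottom_mid (a point): Centre of the bottom tray of the pile, same shape, standing on the table; stays.
- stage_mid (a point): Centre of the top face of the stage: a fixed aluminium plate 240 mm (its x) x 190 (its y), its top 25 above the table, with an inset glass window 200 x 150. Its z is up. The side camera stands beyond its +y edge.
- stage: The same stage with its camera, one fixed piece, with its origin on the table under the stage's centre, same axes.
- lens (a point): Centre of the front of the camera's lens, 140 mm above the table, 115 from the stage's centre in the stage's +y; it looks along -y straight across the stage's centre. Its axes are those of the stage. The lens barrel is 48 across; the camera behind it is 55 wide and reaches 168 above the table. Fixed.
- gauge_mid (a point): Half-way point of the fat-headed plug gauge, 147 mm long: a round aluminium handle 16 in diameter and 125 long, a steel head 28 in diameter and 22 long on its upper end (the other gauge's head is thinner than its handle). Its z runs along the gauge towards the head. About 0.16 kg; balance point about 15 from here towards the head.
- gauge: The same gauge (same origin and axes). It leans about 50 degrees from vertical in a socket of the rack, head up and away from the robot. The lower 42 mm of the handle is in the socket with 1 to spare all round: draw it out along its own length. The handle is bare from 31 below the half-way point to 52 above it, where the head begins.
- slim_gauge_mid (a point): Half-way point of the slim-nosed gauge in the other socket: same handle, its head only 10 mm in diameter; same axes. Stays in the rack.
- rack: Black rack fixed to the table, 200 mm wide (its y), with two sockets 95 apart in a slanted block; which gauge is in which socket varies. The gauges lean towards its +x. Its highest edge is 90 above the table; origin on the table, under the block's lower face.
- block: Aluminium block 50 x 40 x 45 high, origin under its centre; stays.
- ring_gauge: Steel ring gauge 70 across, bore 34, 20 high, lying flat, origin under its centre; stays.
- bottle: Clear bottle 60 across, 170 high, origin under its centre; stays.
- micrometer: Micrometer lying flat, about 135 x 45 x 16, origin at the middle of its frame's back bar; stays.
- gauge_case: Closed wooden case 90 x 150 x 30, origin under its centre; stays.
- joystick: Black joystick pendant 70 x 120 x 73 high, origin under its centre; stays.
Mind the look-alikes: they are no part of the job. What is shaped like the tray_top but yellow is not meant.

How it is judged:
By the outcome, as a careful person would: the job done as asked, in the order asked, and still so for the second after the job is handed in, while the arm keeps its last pose, push and grip.
It also fails if it takes over 66 s, if anything falls off the work surface, if the arm or the gripper's body presses on something with over 40 N, if the wrist force passes 120 N, or if a joint passes its speed limit or range.

ROBOT

A 7-joint arm with a two-finger parallel gripper is mounted at the origin on the work surface. World frame = base frame: x ahead of the robot, y to its left, z up, the work surface at z = 0. Lengths are in m, angles in degrees, forces in N, time in s.
With the tool pointing down it reaches from about 0.35 to 0.9 m from the base axis. Payload 7.2 kg.
Tool frame: the origin (TCP) lies on the centre line of the jaws, within the pads' length; the fingertips stand 17 mm ahead of it and the grasp point (between the pads) lies 2 mm behind it; x points along the fingers, y is the direction in which the jaws open and shut, and the axes are right-handed (so a half turn about x gives the same grasp; the last joint's range is limited). The gripper opens to 88 mm and grips with 3 to 60 N. Pads are 20 mm wide; open, the fingers measure 115 mm over their backs; the gripper's body (75 mm by 178 mm) begins 61 mm behind the grasp point.
Start: joints at [-75.699, 23.554, -0.728, 91.456, 0.321, 64.991, -4.71], TCP at [0.195, 0.594, 0.24] pointing down, gripper open.
Joint ranges: [-169.25, 169.25], [-16.82, 113.86], [-84.01, 82.57], [7.8, 145.47], [-59.2, 239.2], [7.22, 106.19], [-163.78, 163.78]. Speed limits (degrees/s): [136.94, 136.94, 172.46, 172.46, 180, 180, 180].

INTERFACE

Orientations are given as a 3x3 rotation matrix whose columns are the frame's x, y, z axes.
In Python, from station import env gives the robot as it stands.
- The arm moves only by the tool play_rows, never from a script. Its argument "moves" is a list that holds one entry, the list of rows, each a list of 6 numbers: the shift along the tool's x, y, z as a fraction of full scale, then the turn, a rotation vector about the tool's x, y, z as a fraction of full scale. A call has 1 to 8 rows; each row is the pose to reach, as a shift and turn from the pose measured when the call began, along the tool's axes at that moment; what a row does not reach only later rows make up. Full scale, the value 1, is 100 mm for a shift and 30 degrees for a turn. A row lasts 1/8 s, in which the tool goes at most 62.5 mm and 10.7 degrees, less where a joint would pass 70% of its speed; a pose out of reach is approached as far as the arm can. A call with a number of a shift or a turn outside -1 to 1 is refused whole. A call with a gripper value outside its range is refused whole. "grip" is the closure, from 0 (fully open) to 1 (shut), set as the call begins (left out, the last holds). The fingers move at their own pace and stop on an object; the grip force is fixed at half the most. Time passes only in rows, so rows that repeat a pose let the fingers close. It gives the time, the measured TCP pose, the force and the opening at its end, in the units of the state.
- env.observe(): the state, without advancing time (a new reading comes with each control period).
- env.get_image(name): name is "side" or "top"; returns a dict with "image" (384x512x3 uint8, red, green, blue), "intrinsics" (3x3 intrinsics, pixels), "world_from_camera" (4x4, takes a point from camera to world coordinates). Camera axes: x right, y down, z forward; pixel columns grow to the right and rows downward; lengths in m; the calibration is good to about 2 mm. A picture is of the moment at which its call begins. There is no depth.
- env.close_job(): hands the job in, once; it reports no verdict.
Trained networks look in the newest picture that a camera, given by its name, has taken for a name from the list of things; names that differ only in an ending like _2 or _b are one class to them, and where a whole thing is asked for, a point or a joint stands for the part that bears it (a point fixed in the world has none). Each returns a list of dicts, best first, with "p" (0 to 1); they miss things now and then, are a little off and sometimes report something else, mostly with a low value. They report only what shows in the picture. A call takes as long as a camera call. They do not tell look-alikes from the thing itself.
- env.cut_out(query, camera): "pixels" (384x512 bool, what is visible of it) and "rect" ([left, top, right, bottom] in pixels, round what is visible of it).
- env.spot_point(query, camera): "location" ([column, row] in pixels: a listed point, or the origin of a listed thing).
The state is a dict: "time_s": time; "q": joint angles; "joint_velocities": joint speeds; "joint_efforts": joint torques, N m; "tool_pos": TCP position; "tcp_rot": TCP orientation; "wrist_force": force on the tool from outside, world axes, zero at the start; "wrist_torque": the same for the moment, N m; "width": finger opening in m.
Only numpy, scipy, OpenCV 4.12 (cv2) and the standard library are available. Lean on these libraries where they do the work, as an engineer would, in place of code of your own. Each camera call takes 0.05 s, during which the arm holds its last target.

## Working session

There is one attempt and no reset: what is moved stays moved. The work goes in short steps, Python scripts to look and compute and a tool call to move; the robot and the scene stay as the last step left them, time stands still between calls to the robot, and variables do not carry over. Pictures are saved under pics/ and viewed, and the job is handed in when it is done.

Besides the shell and the picture viewer there is one more tool, called after "Request:" in YAML: its name, and indented under it one key for each argument. play_rows: Moves the arm, as the interface text tells. Shift numbers are shares of 100 mm and turn numbers shares of 30 degrees, none past 1 either way. Its arguments: {"type":"object","properties":{"moves":{"type":"array","items":{"type":"array","items":{"type":"array","items":{"type":"number"}}}},"grip":{"type":"number"}},"required":["moves"]}

```bash
mkdir -p pics; ls
cat > h.py <<'E'
import numpy as np, cv2
from station import env
def grab(n,f=None):
    d=env.get_image(n)
    if f: cv2.imwrite('pics/'+f,cv2.cvtColor(d['image'],cv2.COLOR_RGB2BGR))
    return d
def ray(d,p):
    K=np.array(d['intrinsics']);T=np.array(d['world_from_camera'])
    v=T[:3,:3]@np.linalg.inv(K)@np.array([p[0],p[1],1.]);return T[:3,3],v/np.linalg.norm(v)
def at_z(d,p,z):
    o,v=ray(d,p);return o+v*(z-o[2])/v[2]
def proj(d,P):
    K=np.array(d['intrinsics']);T=np.array(d['world_from_camera'])
    c=T[:3,:3].T@(np.asarray(P,float)-T[:3,3]);q=K@c;return q[:2]/q[2]
def tri(rs):
    A=np.zeros((3,3));b=np.zeros(3)
    for o,v in rs:
        M=np.eye(3)-np.outer(v,v);A+=M;b+=M@o
    x=np.linalg.solve(A,b);return x,[np.linalg.norm((np.eye(3)-np.outer(v,v))@(x-o)) for o,v in rs]
E
python3 - <<'E'
from h import *
np.set_printoptions(precision=4,suppress=True)
D={n:grab(n,n+'0.png') for n in('side','top')}
for n in D: print(n,np.array(D[n]['world_from_camera']),np.array(D[n]['intrinsics'])[0])
for q in['tray_top_mid','tray_middle_mid','tray_bottom_mid','stage_mid','stage','lens','gauge_mid','slim_gauge_mid','rack']:
    R={}
    for n in D:
        r=env.spot_point(q,n); R[n]=r
        print(q,n,[(np.round(a['location'],1).tolist(),round(a['p'],2)) for a in r[:4]])
    if R['side'] and R['top']:
        print('   tri',*tri([ray(D[n],R[n][0]['location']) for n in D]))
s=env.observe();print(s['time_s'],s['tool_pos'],s['tcp_rot'])
E
```

```text
pics
side [[ 0.9221 -0.2708  0.2762  0.2609]
 [-0.3867 -0.6264  0.6768 -0.7069]
 [-0.0103 -0.731  -0.6823  0.8446]
 [ 0.      0.      0.      1.    ]] [347.4907   0.     256.8807]
top [[-0.0107 -0.9909  0.1339  0.4148]
 [-0.9997  0.0138  0.0221 -0.0046]
 [-0.0238 -0.1336 -0.9907  1.0477]
 [ 0.      0.      0.      1.    ]] [355.7511   0.     248.1416]
tray_top_mid side [([207.5, 356.0], 0.76), ([233.7, 212.8], 0.74)]
tray_top_mid top [([379.7, 287.8], 0.83), ([255.5, 218.4], 0.56), ([153.5, 212.6], 0.23)]
   tri [ 0.278  -0.348   0.0128] [np.float64(0.0013486148674752782), np.float64(0.0013486148674751728)]
tray_middle_mid side [([235.8, 213.0], 0.57), ([232.8, 221.8], 0.55)]
tray_middle_mid top []
tray_bottom_mid side [([233.6, 229.8], 0.9)]
tray_bottom_mid top [([397.1, 177.4], 0.71)]
   tri [ 0.4611 -0.2755  0.3434] [np.float64(0.07417513672176965), np.float64(0.07417513672176967)]
stage_mid side [([213.1, 169.3], 0.63)]
stage_mid top []
stage side [([213.5, 173.0], 0.62), ([221.2, 276.8], 0.62)]
stage top [([152.2, 215.4], 0.88)]
   tri [0.4936 0.3022 0.0051] [np.float64(0.002244
[... 215 characters left out ...]
64(0.008326536252566739)]
gauge_mid side [([329.3, 311.3], 0.85)]
gauge_mid top [([150.6, 214.1], 0.67), ([400.6, 178.9], 0.58)]
   tri [ 0.6067  0.0458 -0.1819] [np.float64(0.3215213066452141), np.float64(0.3215213066452141)]
slim_gauge_mid side [([319.8, 279.0], 0.73)]
slim_gauge_mid top [([365.0, 173.0], 0.77)]
   tri [ 0.5951 -0.3041  0.0807] [np.float64(0.00019012136979347643), np.float64(0.0001901213697935586)]
rack side [([291.7, 316.6], 0.73)]
rack top [([366.4, 206.7], 0.79)]
   tri [ 0.5091 -0.3291 -0.0056] [np.float64(0.0009160414620670668), np.float64(0.00091604146206703)]
1.0 [0.1953 0.5937 0.2397] [[ 0.      0.3125  0.9499]
 [ 0.0001  0.9499 -0.3125]
 [-1.      0.0001 -0.    ]]
```

View pics/side0.png

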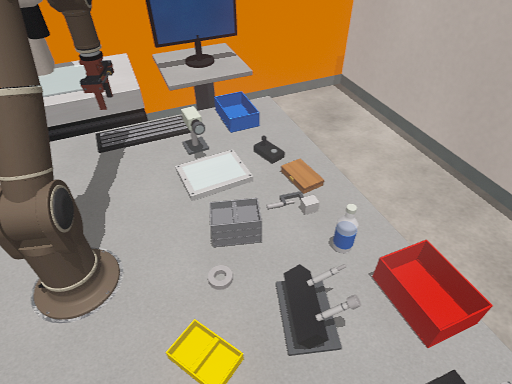

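View pics/top0.png

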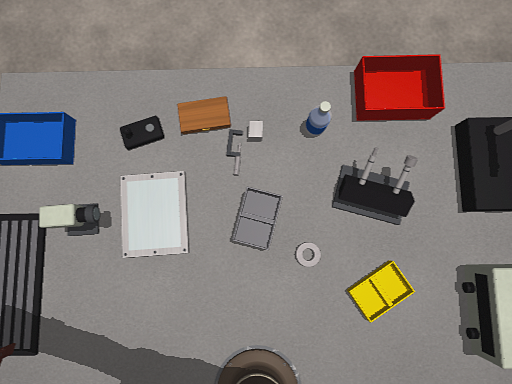

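The candidates for the top tray are the grey pile (side 234,213; top 255,218) and the yellow tray (side 207,356; top 380,288). Grey and stacked fits the description, so it's the pile. For the gauge there is a fat head (side 352,302; top 410,160) and a thin nose (side 342,266; top 375,152), so I want the right-hand socket. Next I confirm both in crops.

Run:
```python
from h import *
np.set_printoptions(precision=4,suppress=True)
s=cv2.imread('pics/side0.png');t=cv2.imread('pics/top0.png')
def c(im,x0,y0,w,h,k): return cv2.resize(im[y0:y0+h,x0:x0+w],(w*k,h*k),interpolation=cv2.INTER_CUBIC)
a=np.hstack([c(s,200,190,75,70,5),c(t,220,180,75,70,5)])
b=np.hstack([c(s,275,255,90,60,4),c(t,330,140,90,60,4)])
b=cv2.copyMakeBorder(b,0,0,0,max(0,a.shape[1]-b.shape[1]),cv2.BORDER_CONSTANT)
cv2.imwrite('pics/crop0.png',np.vstack([a,b[:,:a.shape[1]]]))
cv2.imwrite('pics/crop1.png',c(t,110,160,90,110,5))
D={n:grab(n) for n in('side','top')}
P={'tray':([233.7,212.8],[255.5,218.4]),'gauge':([329.3,311.3],[400.6,178.9]),'slim':([319.8,279],[365,173])}
for k,(a,b) in P.items(): print(k,*tri([ray(D['side'],a),ray(D['top'],b)]))
for q,n,z in[('tray_top','top',.1),('tray_top','side',.1),('stage','top',.025),('stage','side',.025),('gauge','top',.08),('gauge','side',.08)]:
    for r in env.cut_out(q,n)[:3]:
        m=r['pixels'].astype(np.uint8); rc=cv2.minAreaRect(cv2.findNonZero(m)); print(q,n,round(r['p'],2),np.round(r['rect']),m.sum(),rc)
        cv2.imwrite(f'pics/m_{q}_{n}_{int(r["rect"][0])}.png',m*255)
```

```text
tray [ 0.4729 -0.002   0.0863] [np.float64(0.0009561164743941829), np.float64(0.0009561164743942053)]
gauge [ 0.5716 -0.3944  0.0894] [np.float64(0.004171678521050203), np.float64(0.0041716785210501985)]
slim [ 0.5951 -0.3041  0.0807] [np.float64(0.00019012136979347643), np.float64(0.0001901213697935586)]
tray_top top 0.61 [345. 261. 416. 322.] 2338 ((380.62005615234375, 290.34002685546875), (41.74205780029297, 56.92098617553711), 55.304847717285156)
tray_top top 0.44 [234. 188. 284. 250.] 2172 ((257.38238525390625, 217.97059631347656), (38.078094482421875, 57.96601486206055), 14.03624439239502)
tray_top side 0.97 [165. 323. 246. 384.] 3013 ((203.9405517578125, 355.956787109375), (67.49270629882812, 50.72981262207031), 36.02737045288086)
tray_top side 0.62 [209. 198. 261. 233.] 1585 ((234.88343811035156, 214.5597686767578), (32.61219024658203, 51.36075973510742), 86.05481719970703)
stage top 0.82 [ 39. 172. 190. 258.] 7176 ((113.681640625, 216.04197692871094), (83.68490600585938, 148.18988037109375), 87.0643310546875)
stage top 0.45 [121. 115. 162. 150.] 1051 ((141.6000213623047, 132.29998779296875), (25.61444854736328, 42.058284759521484), 71.56504821777344)
stage side 0.63 [177. 104. 251. 202.] 3158 ((200.0891876220703, 156.93515014648438), (98.8128433227539, 62.272682189941406), 53.97262954711914)
gauge top 0.65 [395. 153. 418. 190.] 329 ((404.00006103515625, 173.50001525878906), (12.969194412231445, 41.14365005493164), 26.56505012512207)
gauge side 0.74 [318. 294. 362. 321.] 390 ((337.70001220703125, 309.4000549316406), (12.969194412231445, 46.51021194458008), 63.43495178222656)
```

View pics/crop0.png

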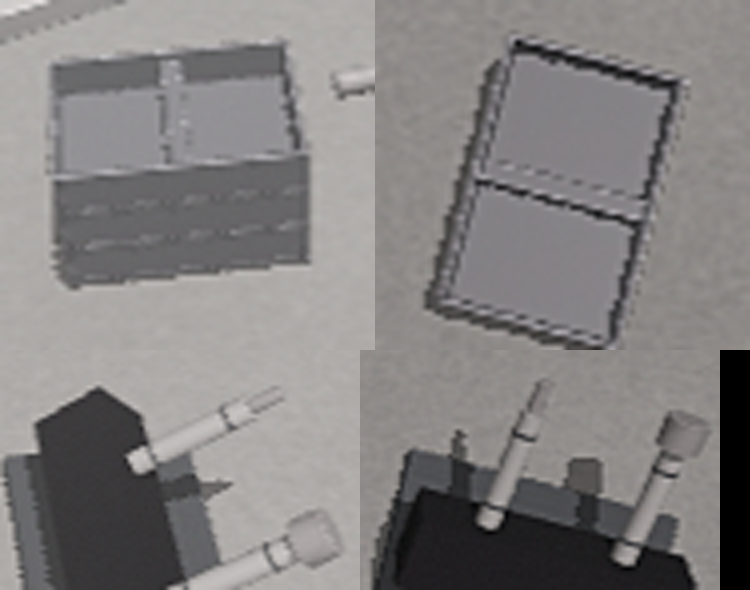

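View pics/crop1.png

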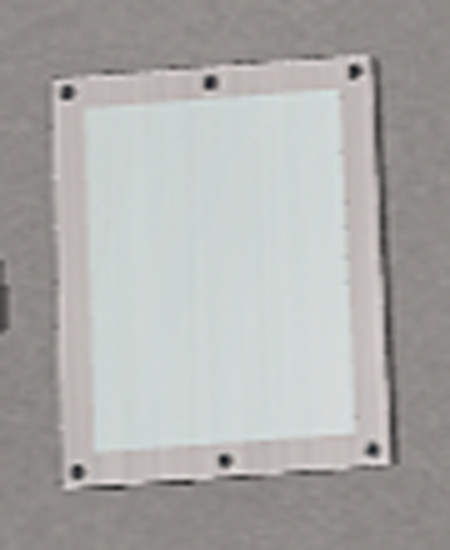

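The crops confirm the grey pile and the fat-headed gauge in the right-hand socket. Now the precise poses.

Run:
```python
from h import *
np.set_printoptions(precision=4,suppress=True)
D={n:grab(n) for n in('side','top')}
def up(u,v,k,x0,y0): return ((u+.5)/k-.5+x0,(v+.5)/k-.5+y0)
S=np.array([at_z(D['top'],up(u,v,5,110,160),.025) for u,v in[(53,80),(370,55),(390,463),(65,488)]])
print('stage',S,S.mean(0),[np.linalg.norm(S[i]-S[i-1]) for i in range(4)])
e=(S[1]-S[2]+S[0]-S[3]);print('xdir deg',np.degrees(np.arctan2(e[1],e[0])))
e=(S[0]-S[1]+S[3]-S[2]);print('ydir deg',np.degrees(np.arctan2(e[1],e[0]))-90)
T=np.array([at_z(D['top'],up(u-375,v,5,220,180),.1) for u,v in[(515,42),(685,82),(610,346),(430,300)]])
print('tray',T,T.mean(0),[np.linalg.norm(T[i]-T[i-1]) for i in range(4)])
e=(T[0]-T[3]+T[1]-T[2]);print('x',np.degrees(np.arctan2(e[1],e[0])))
e=(T[0]-T[1]+T[3]-T[2]);print('y',np.degrees(np.arctan2(e[1],e[0]))-90)
s=cv2.cvtColor(D['side']['image'],cv2.COLOR_RGB2BGR);
t=cv2.cvtColor(D['top']['image'],cv2.COLOR_RGB2BGR);
for p in S:
    q=proj(D['side'],p);cv2.circle(s,tuple(np.round(q).astype(int)),1,(0,0,255),-1)
for p in T:
    q=proj(D['side'],p);cv2.circle(s,tuple(np.round(q).astype(int)),1,(0,0,255),-1)
c=lambda im,x0,y0,w,h,k: cv2.resize(im[y0:y0+h,x0:x0+w],(w*k,h*k),interpolation=cv2.INTER_CUBIC)
cv2.imwrite('pics/chk1.png',c(s,165,140,110,115,5))
cv2.imwrite('pics/g1.png',np.hstack([c(s,312,285,56,50,7),c(t,385,145,56,50,7)]))
```

```text
stage [[0.6085 0.3947 0.025 ]
 [0.6206 0.2073 0.025 ]
 [0.3838 0.1926 0.025 ]
 [0.3715 0.3789 0.025 ]] [0.4961 0.2934 0.025 ] [np.float64(0.23744377286936524), np.float64(0.1878110555370187), np.float64(0.23722856175868984), np.float64(0.18664010196862063)]
xdir deg 3.6898669790286256
ydir deg 3.7279266743351798
tray [[ 0.5551  0.018   0.1   ]
 [ 0.5321 -0.0729  0.1   ]
 [ 0.3928 -0.0303  0.1   ]
 [ 0.4178  0.0644  0.1   ]] [ 0.4745 -0.0052  0.1   ] [np.float64(0.1449230513911773), np.float64(0.09373979709139124), np.float64(0.14570136842464115), np.float64(0.09793562900884256)]
x -17.8396418059004
y -14.489104541713019
```

View pics/chk1.png

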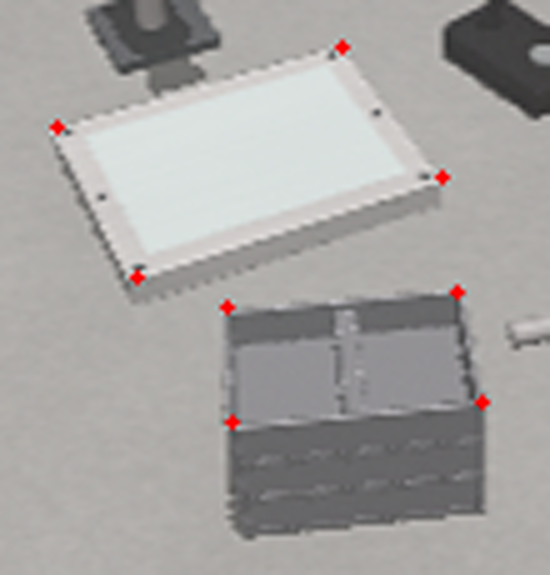

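View pics/g1.png

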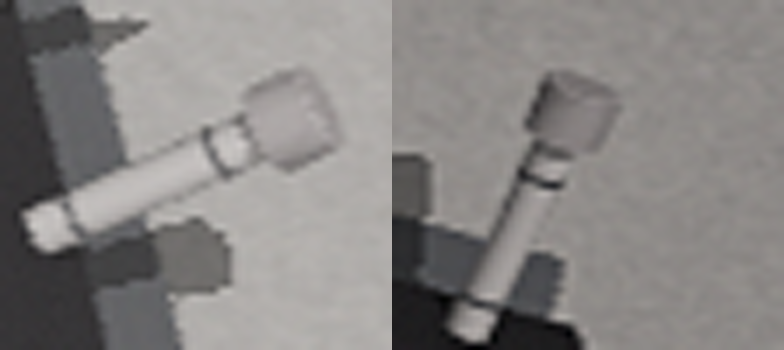

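```bash
cat > fit.py <<'E'
from h import *
from scipy.optimize import least_squares
np.set_printoptions(precision=4,suppress=True)
def up(u,v,k,x0,y0): return ((u+.5)/k-.5+x0,(v+.5)/k-.5+y0)
def fitrect(D,obs,L,W,z,x0):
    # obs: {cam:[4 px]} order (+,+),(+,-),(-,-),(-,+)
    cs=np.array([[1,1],[1,-1],[-1,-1],[-1,1]])*[L/2,W/2]
    def P(p):
        c,s=np.cos(p[2]),np.sin(p[2]); return [np.array([p[0]+c*a-s*b,p[1]+s*a+c*b,z]) for a,b in cs]
    f=lambda p: np.concatenate([proj(D[n],X)-o for n in obs for X,o in zip(P(p),obs[n]) if o is not None])
    r=least_squares(f,x0);return r.x,r.fun.reshape(-1,2)
E
python3 - <<'E'
from fit import *
D={n:grab(n) for n in('side','top')}
A=lambda u,v:up(u,v,5,110,160); B=lambda u,v:up(u,v,5,165,140); C=lambda u,v:up(u-375,v,5,220,180)
for ob in [('top',),('side',),('top','side')]:
    so={'top':[A(53,80),A(370,55),A(390,463),A(65,488)],'side':[B(342,44),B(442,182),B(136,280),B(53,130)]}
    x,r=fitrect(D,{k:so[k] for k in ob},.24,.19,.025,[.496,.293,.06]);print('stage',ob,x[:2],np.degrees(x[2]),np.abs(r).max())
    to={'top':[C(513,40),C(688,80),C(612,348),C(430,302)],'side':[B(459,291),B(485,404),B(230,422),B(224,306)]}
    x,r=fitrect(D,{k:to[k] for k in ob},.15,.10,.1,[.474,-.003,-.28]);print('tray',ob,x[:2],np.degrees(x[2]),np.abs(r).max())
G=lambda u,v:up(u,v,7,312,285);H=lambda u,v:up(u-392,v,7,385,145)
pts=[]
for n,a,b in[('lowband',(70,215),(478,303)),('upband',(212,150),(541,183)),('junc',(250,135),(553,148)),('headend',(322,103),(580,85))]:
    p,e=tri([ray(D['side'],G(*a)),ray(D['top'],H(*b))]);pts.append(p);print(n,p,e)
P=np.array(pts);d=P[3]-P[0];print(np.linalg.norm(np.diff(P,axis=0),axis=1),d/np.linalg.norm(d),'lean',np.degrees(np.arccos(d[2]/np.linalg.norm(d))),'az',np.degrees(np.arctan2(d[1],d[0])))
u=d/np.linalg.norm(d)
print('mid from junc',P[2]-.0515*u,'mid from end',P[3]-.0735*u)
E
```

```text
stage ('top',) [0.4962 0.2934] 3.70729488010171 0.6192845749216929
tray ('top',) [ 0.4746 -0.0056] -16.498002703864632 1.633515725966845
stage ('side',) [0.4955 0.2921] 3.7378084847863784 0.6679109927570437
tray ('side',) [ 0.4743 -0.0056] -16.285854457182584 1.1696237381770516
stage ('top', 'side') [0.496  0.2932] 3.7155213893747 0.7106884642573164
tray ('top', 'side') [ 0.4745 -0.0056] -16.42551373864433 1.5833907579515483
lowband [ 0.5523 -0.3896  0.0751] [np.float64(0.001172875324444084), np.float64(0.0011728753244438683)]
upband [ 0.5932 -0.4025  0.1102] [np.float64(0.000841133557142193), np.float64(0.0008411335571423303)]
junc [ 0.6052 -0.4053  0.1161] [np.float64(0.0011004198308741252), np.float64(0.001100419830874328)]
headend [ 0.626  -0.4107  0.1305] [np.float64(0.0009926769333770261), np.float64(0.0009926769333773293)]
[0.0554 0.0136 0.026 ] [ 0.7793 -0.2226  0.5857] lean 54.145832788691585 az -15.941455536391372
mid from junc [ 0.565  -0.3938  0.0859] mid from end [ 0.5688 -0.3943  0.0875]
```

```bash
cat > plan.py <<'E'
from h import *
from scipy.spatial.transform import Rotation as Ro
np.set_printoptions(precision=3,suppress=True)
def down(yaw,pitch=0):
    # tool x down (pitched forward by pitch deg along heading), jaw y at world yaw deg ; heading=yaw+90 side chosen as z = x cross y
    y=np.array([np.cos(np.radians(yaw)),np.sin(np.radians(yaw)),0]);x=np.array([0,0,-1.])
    R=np.stack([x,y,np.cross(x,y)],1)
    return R@Ro.from_rotvec([0,np.radians(-pitch),0]).as_matrix()
def plan(pos,R,ncalls=None,cap=.095):
    s=env.observe();p=np.array(s['tool_pos']);R0=np.array(s['tcp_rot']);pos=np.array(pos)
    rv=Ro.from_matrix(R0.T@R).as_rotvec()
    for n in range(1,12):
        if ncalls and n<ncalls: continue
        out=[];ok=True;pp=p;Rp=R0
        for i in range(1,n+1):
            f=i/n;q=p+(pos-p)*f;Rq=R0@Ro.from_rotvec(rv*f).as_matrix()
            sh=Rp.T@(q-pp);t=np.degrees(Ro.from_matrix(Rp.T@Rq).as_rotvec())
            if max(abs(sh))>.1 or max(abs(t))>30: ok=False
            rows=max(np.linalg.norm(sh)/.0625,np.linalg.norm(t)/10.7)
            out.append((np.round(np.r_[sh/.1,t/30],3).tolist(),round(rows,1)));pp,Rp=q,Rq
        if ok: break
    print('t',s['time_s'],'p',p,'w',round(s['width'],4),'F',np.array(s['wrist_force']),'q',np.array(s['q']))
    for o in out: print(o)
E
python3 - <<'E'
from plan import *
plan([.4745,-.0055,.2],down(-16.4))
from h import *
D=grab('top')
for n,px,z in[('bottle',(322,106),.17),('lens',(88,215),.14)]: print(n,at_z(D,px,z))
E
```

```text
t 1.6 p [0.195 0.594 0.24 ] w 0.0877 F [ 0.302 -0.071 -0.19 ] q [-75.699  23.554  -0.727  91.456   0.323  64.988  -4.71 ]
([0.057, -0.689, 0.646, 0.42, -0.0, -0.0], np.float64(1.5))
([0.057, -0.531, 0.781, 0.42, -0.0, -0.0], np.float64(1.5))
([0.057, -0.348, 0.878, 0.42, -0.0, -0.0], np.float64(1.5))
([0.057, -0.148, 0.933, 0.42, -0.0, -0.0], np.float64(1.5))
([0.057, 0.059, 0.943, 0.42, -0.0, -0.0], np.float64(1.5))
([0.057, 0.263, 0.907, 0.42, -0.0, -0.0], np.float64(1.5))
([0.057, 0.455, 0.828, 0.42, -0.0, -0.0], np.float64(1.5))
bottle [ 0.754 -0.177  0.17 ]
lens [0.485 0.43  0.14 ]
```

Request:
play_rows:
  moves:
    - [[0.03,-0.34,0.32,0.21,0,0],[0.057,-0.69,0.65,0.42,0,0],[0.057,-0.69,0.65,0.42,0,0]]
  grip: 0

```text
time_s: 2.02
tool_pos: [0.238, 0.5047, 0.2342]
tcp_rot: [[0.001, 0.517, 0.856], [-0.001, 0.856, -0.517], [-1.0, -0.0, 0.001]]
wrist_force: [-0.2, 0.4, 0.3]
width: 0.0875
```

Request:
play_rows:
  moves:
    - [[0.057,-0.53,0.78,0.42,0,0],[0.057,-0.53,0.78,0.42,0,0],[0.057,-0.53,0.78,0.42,0,0]]

```text
time_s: 2.4
tool_pos: [0.2786, 0.4176, 0.229]
tcp_rot: [[0.002, 0.693, 0.72], [-0.001, 0.72, -0.693], [-1.0, 0.0, 0.002]]
wrist_force: [-1.4, 0.9, 1.1]
width: 0.088
```

Request:
play_rows:
  moves:
    - [[0.057,-0.35,0.88,0.42,0,0],[0.057,-0.35,0.88,0.42,0,0],[0.057,-0.35,0.88,0.42,0,0]]

```text
time_s: 2.78
tool_pos: [0.3184, 0.3308, 0.2238]
tcp_rot: [[0.002, 0.835, 0.551], [-0.001, 0.551, -0.835], [-1.0, 0.001, 0.002]]
wrist_force: [0.3, 0.4, 0.0]
width: 0.0877
```

Request:
play_rows:
  moves:
    - [[0.057,-0.15,0.93,0.42,0,0],[0.057,-0.15,0.93,0.42,0,0],[0.057,-0.15,0.93,0.42,0,0]]

```text
time_s: 3.15
tool_pos: [0.3577, 0.2453, 0.2185]
tcp_rot: [[0.003, 0.935, 0.355], [-0.0, 0.355, -0.935], [-1.0, 0.002, 0.001]]
wrist_force: [-0.4, 1.4, 0.3]
width: 0.0876
```

Request:
play_rows:
  moves:
    - [[0.057,0.06,0.94,0.42,0,0],[0.057,0.06,0.94,0.42,0,0],[0.057,0.06,0.94,0.42,0,0]]

```text
time_s: 3.52
tool_pos: [0.3975, 0.1603, 0.2132]
tcp_rot: [[0.003, 0.99, 0.143], [0.0, 0.143, -0.99], [-1.0, 0.003, 0.0]]
wrist_force: [0.8, -0.2, -0.8]
width: 0.0878
```

Run:
```python
from plan import *
plan([.4745,-.0055,.2],down(-16.4))
```

```text
t 3.525 p [0.398 0.16  0.213] w 0.0878 F [ 0.756 -0.2   -0.821] q [-49.813   5.24   23.015 120.392  -2.417  54.629 -17.29 ]
([0.067, 0.263, 0.875, 0.41, -0.0, -0.003], np.float64(1.5))
([0.067, 0.443, 0.799, 0.41, -0.0, -0.003], np.float64(1.5))
```

Request:
play_rows:
  moves:
    - [[0.07,0.26,0.88,0.41,0,0],[0.07,0.26,0.88,0.41,0,0],[0.07,0.26,0.88,0.41,0,0]]

```text
time_s: 3.9
tool_pos: [0.4367, 0.0779, 0.2063]
tcp_rot: [[0.004, 0.997, -0.071], [0.0, -0.071, -0.998], [-1.0, 0.004, -0.0]]
wrist_force: [-0.9, 0.1, 0.1]
width: 0.0878
```

Request:
play_rows:
  moves:
    - [[0.07,0.44,0.8,0.41,0,0],[0.07,0.44,0.8,0.41,0,0],[0.07,0.44,0.8,0.41,0,0],[0.07,0.44,0.8,0.41,0,0]]

```text
time_s: 4.4
tool_pos: [0.4748, -0.0022, 0.1993]
tcp_rot: [[0.003, 0.961, -0.277], [0.001, -0.277, -0.961], [-1.0, 0.003, -0.002]]
wrist_force: [0.2, -0.8, 0.5]
width: 0.0878
```

Run:
```python
from plan import *
D={n:grab(n,n+'1.png') for n in('side','top')}
plan([.4745,-.0055,.092],down(-16.4))
t=cv2.imread('pics/top1.png')[150:270,200:320];s=cv2.imread('pics/side1.png')[130:250,180:300]
cv2.imwrite('pics/c2.png',cv2.resize(np.hstack([s,t]),None,fx=3.3,fy=3.3,interpolation=cv2.INTER_CUBIC))
```

```text
t 4.5 p [ 0.475 -0.003  0.199] w 0.088 F [-0.153 -0.762  0.141] q [-34.774  12.052  34.118 116.354  -8.412  53.716 -12.396]
([0.537, 0.001, 0.015, 0.005, -0.002, -0.003], np.float64(0.9))
([0.537, 0.002, 0.014, 0.005, -0.002, -0.003], np.float64(0.9))
```

View pics/c2.png

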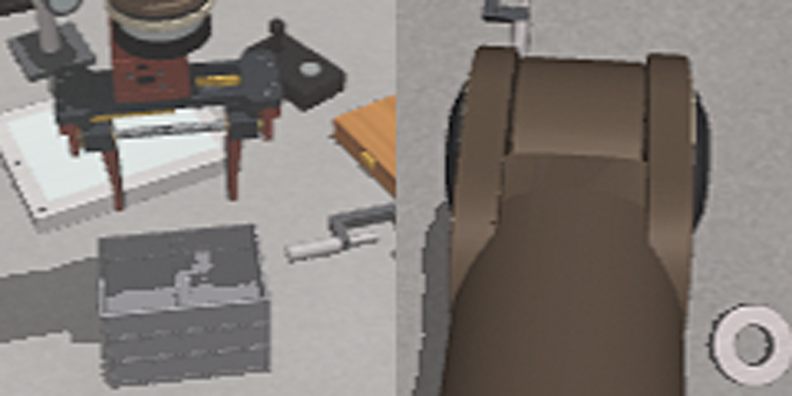

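The gripper hangs above the pile, with the fingers straddling the rib (around side 236,212). I'll descend and close.

Request:
play_rows:
  moves:
    - [[0.3,0,0.02,0,0,0],[0.6,0,0.03,0.01,0,0],[0.85,0,0.03,0.01,0,0],[0.85,0,0.03,0.01,0,0]]

```text
time_s: 5.0
tool_pos: [0.4728, -0.0043, 0.1133]
tcp_rot: [[0.0, 0.96, -0.281], [0.001, -0.281, -0.96], [-1.0, -0.0, -0.001]]
wrist_force: [-0.1, -0.8, 1.0]
width: 0.0878
```

Request:
play_rows:
  moves:
    - [[0.1,0,0,0,0,0],[0.22,0,0,0,0,0],[0.22,0,0,0,0,0]]

```text
time_s: 5.38
tool_pos: [0.4724, -0.0041, 0.0907]
tcp_rot: [[-0.001, 0.96, -0.281], [0.0, -0.281, -0.96], [-1.0, -0.001, -0.0]]
wrist_force: [0.5, 0.6, 0.5]
width: 0.0879
```

Request:
play_rows:
  moves:
    - [[0,0,0,0,0,0],[0,0,0,0,0,0],[0,0,0,0,0,0],[0,0,0,0,0,0],[0,0,0,0,0,0],[0,0,0,0,0,0]]
  grip: 1

```text
time_s: 6.12
tool_pos: [0.4724, -0.0041, 0.0907]
tcp_rot: [[-0.001, 0.96, -0.281], [0.0, -0.281, -0.96], [-1.0, -0.001, -0.0]]
wrist_force: [0.2, 0.3, 0.5]
width: 0.0312
```

Request:
play_rows:
  moves:
    - [[0,0,0,0,0,0],[0,0,0,0,0,0],[0,0,0,0,0,0],[0,0,0,0,0,0]]

```text
time_s: 6.62
tool_pos: [0.4725, -0.0042, 0.0907]
tcp_rot: [[-0.001, 0.96, -0.281], [0.0, -0.281, -0.96], [-1.0, -0.001, -0.0]]
wrist_force: [0.1, -0.6, 0.1]
width: 0.0119
```

Request:
play_rows:
  moves:
    - [[-0.05,0,0,0,0,0],[-0.1,0,0,0,0,0],[-0.15,0,0,0,0,0],[-0.15,0,0,0,0,0]]

```text
time_s: 7.12
tool_pos: [0.4728, -0.0041, 0.1062]
tcp_rot: [[0.0, 0.96, -0.28], [0.001, -0.28, -0.96], [-1.0, -0.0, -0.001]]
wrist_force: [0.2, -0.3, -2.2]
width: 0.012
```

The weight matches one tray (-2.2 N). Lifting on.

Request:
play_rows:
  moves:
    - [[-0.3,0,0,0,0,0],[-0.6,0,0,0,0,0],[-1,0,0,0,0,0],[-1,0,0,0,0,0]]

```text
time_s: 7.62
tool_pos: [0.4743, -0.0041, 0.2085]
tcp_rot: [[0.005, 0.96, -0.28], [0.002, -0.28, -0.96], [-1.0, 0.004, -0.004]]
wrist_force: [-0.5, 0.7, -1.6]
width: 0.0118
```

Run:
```python
from plan import *
D={n:grab(n,n+'2.png') for n in('side','top')}
plan([.496,.293,.2],down(3.7))
s=cv2.imread('pics/side2.png')[100:270,160:320]
cv2.imwrite('pics/c3.png',cv2.resize(s,None,fx=3.5,fy=3.5,interpolation=cv2.INTER_CUBIC))
```

```text
t 7.725 p [ 0.473 -0.004  0.206] w 0.0115 F [-0.636 -0.14  -2.98 ] q [-35.619  11.466  35.117 116.085  -8.141  54.753 -12.587]
([0.021, -0.202, -0.972, -0.222, -0.001, -0.0], np.float64(1.6))
([0.021, -0.088, -0.989, -0.222, -0.001, -0.0], np.float64(1.6))
([0.02, 0.027, -0.992, -0.222, -0.001, -0.0], np.float64(1.6))
```

View pics/c3.png

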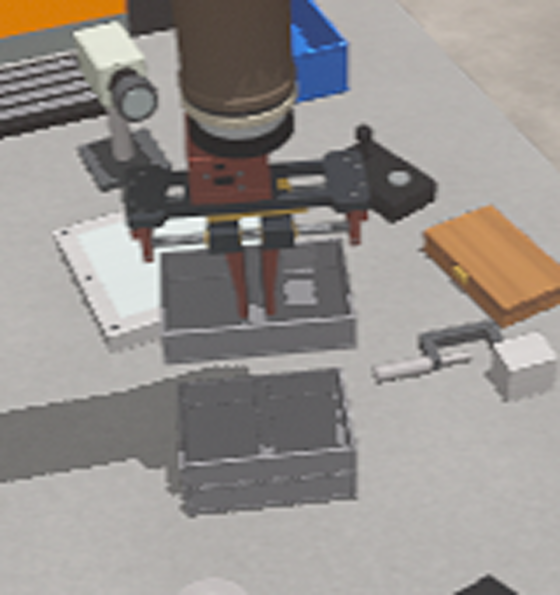

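One tray is lifted and two remain nested in the pile. Carry it to the stage.

Request:
play_rows:
  moves:
    - [[0.01,-0.1,-0.5,-0.11,0,0],[0.02,-0.2,-0.97,-0.22,0,0],[0.02,-0.2,-0.97,-0.22,0,0]]

```text
time_s: 8.1
tool_pos: [0.4794, 0.0986, 0.2021]
tcp_rot: [[-0.003, 0.987, -0.161], [0.001, -0.161, -0.987], [-1.0, -0.003, -0.0]]
wrist_force: [-0.6, -1.2, -1.8]
width: 0.0119
```

Request:
play_rows:
  moves:
    - [[0.02,-0.05,-0.5,-0.11,0,0],[0.02,-0.09,-0.99,-0.22,0,0],[0.02,-0.09,-0.99,-0.22,0,0]]

```text
time_s: 8.48
tool_pos: [0.4856, 0.2008, 0.1985]
tcp_rot: [[-0.005, 0.999, -0.041], [0.0, -0.041, -0.999], [-1.0, -0.005, -0.0]]
wrist_force: [0.4, -0.9, -1.6]
width: 0.0119
```

Request:
play_rows:
  moves:
    - [[0.01,0.02,-0.5,-0.11,0,0],[0.02,0.03,-0.99,-0.22,0,0],[0.02,0.03,-0.99,-0.22,0,0],[0.02,0.03,-0.99,-0.22,0,0]]

```text
time_s: 8.98
tool_pos: [0.4927, 0.2973, 0.1954]
tcp_rot: [[-0.006, 0.997, 0.072], [-0.002, 0.072, -0.997], [-1.0, -0.006, 0.002]]
wrist_force: [0.6, -0.7, -1.7]
width: 0.0117
```

Run:
```python
from plan import *
D={n:grab(n,n+'3.png') for n in('side','top')}
plan([.496,.293,.09],down(3.7))
s=cv2.imread('pics/side3.png')[60:210,140:290]
t=cv2.imread('pics/top3.png')[140:290,80:230]
cv2.imwrite('pics/c4.png',cv2.resize(np.hstack([s,t]),None,fx=2.6,fy=2.6,interpolation=cv2.INTER_CUBIC))
```

```text
t 9.075 p [0.493 0.297 0.196] w 0.0122 F [ 0.543 -0.193 -1.88 ] q [-53.32   22.079  22.94  102.41  -10.095  57.806 -22.395]
([0.53, 0.016, 0.022, 0.006, 0.001, 0.005], np.float64(0.8))
([0.53, 0.015, 0.022, 0.006, 0.001, 0.005], np.float64(0.8))
```

View pics/c4.png

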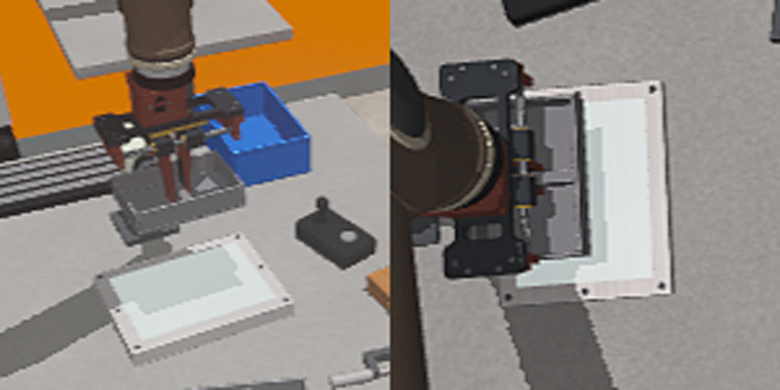

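Run:
```python
from plan import *
t=cv2.imread('pics/top3.png')[160:255,130:180];cv2.imwrite('pics/c5.png',cv2.resize(t,None,fx=6,fy=6,interpolation=cv2.INTER_CUBIC))
s=cv2.imread('pics/side3.png')[105:155,175:245];cv2.imwrite('pics/c6.png',cv2.resize(s,None,fx=8,fy=8,interpolation=cv2.INTER_CUBIC))
```

```text
(no output)
```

View pics/c5.png

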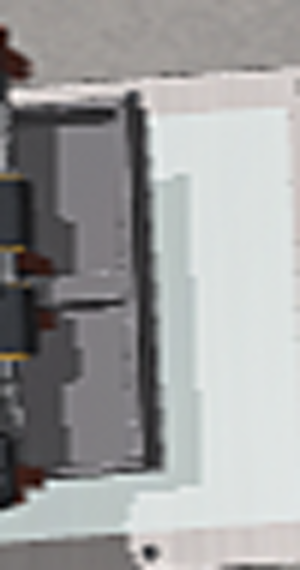

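View pics/c6.png

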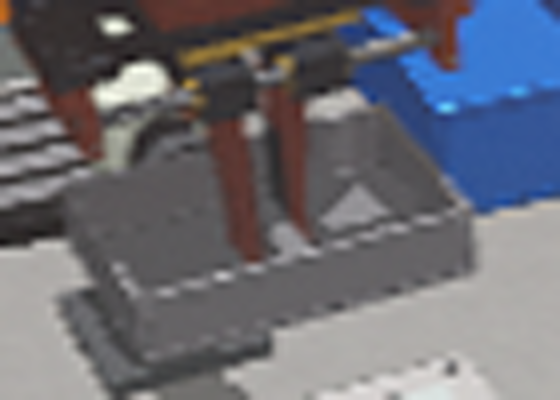

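Run:
```python
from fit import *
D={n:grab(n) for n in('side','top')}
z=.196-.0267+.036
T=[None,up(141,93,6,130,160),up(161,468,6,130,160),None]
S=[None,up(472,208,8,175,105),up(137,297,8,175,105),None]
for o in({'top':T},{'side':S},{'top':T,'side':S}):
    x,r=fitrect(D,o,.15,.1,z,[.49,.29,.06]);print(x[:2],np.degrees(x[2]),np.abs(r).max())
```

```text
[0.4953 0.288 ] 4.451204973979978 0.15687719634129849
[0.4934 0.2954] 3.605467643938994 0.36880280752194494
[0.4942 0.2893] 4.347706799814675 1.2733089525387982
```

Request:
play_rows:
  moves:
    - [[0.3,0.02,0.015,0.01,0,0],[0.65,0.02,0.015,0.01,0,0.005],[1,0.02,0.015,0.01,0,0.005],[1,0.02,0.015,0.01,0,0.005]]

```text
time_s: 9.68
tool_pos: [0.4933, 0.2948, 0.0945]
tcp_rot: [[-0.006, 0.998, 0.065], [-0.003, 0.065, -0.998], [-1.0, -0.006, 0.003]]
wrist_force: [-0.7, 0.4, -1.4]
width: 0.0116
```

Run:
```python
from plan import *
plan([.495,.2955,.053],down(3.7))
```

```text
t 9.675 p [0.493 0.295 0.095] w 0.0116 F [-0.681  0.36  -1.355] q [-51.012  29.313  20.573 107.399 -13.86   46.111 -19.398]
([0.415, 0.02, -0.007, 0.001, 0.005, 0.012], np.float64(0.7))
```

Request:
play_rows:
  moves:
    - [[0.2,0.02,0,0,0.005,0.01],[0.33,0.02,0,0,0.005,0.01],[0.39,0.02,0,0,0.005,0.01],[0.39,0.02,0,0,0.005,0.01]]

```text
time_s: 10.18
tool_pos: [0.4952, 0.2949, 0.0558]
tcp_rot: [[-0.001, 0.998, 0.065], [-0.0, 0.065, -0.998], [-1.0, -0.001, 0.0]]
wrist_force: [0.4, 0.3, -1.4]
width: 0.0117
```

Request:
play_rows:
  moves:
    - [[0.02,0,0,0,0,0],[0.035,0,0,0,0,0],[0.035,0,0,0,0,0],[0.035,0,0,0,0,0]]

```text
time_s: 10.68
tool_pos: [0.4952, 0.2949, 0.0524]
tcp_rot: [[-0.001, 0.998, 0.065], [0.0, 0.065, -0.998], [-1.0, -0.001, -0.0]]
wrist_force: [0.4, 0.7, -1.5]
width: 0.0115
```

Request:
play_rows:
  moves:
    - [[0.01,0,0,0,0,0],[0.015,0,0,0,0,0],[0.015,0,0,0,0,0]]

```text
time_s: 11.05
tool_pos: [0.4953, 0.295, 0.0518]
tcp_rot: [[-0.001, 0.998, 0.065], [0.001, 0.065, -0.998], [-1.0, -0.001, -0.001]]
wrist_force: [-1.7, -2.0, 6.6]
width: 0.0119
```

Contact. Release and rise.

Request:
play_rows:
  moves:
    - [[0,0,0,0,0,0],[0,0,0,0,0,0],[0,0,0,0,0,0],[0,0,0,0,0,0],[0,0,0,0,0,0],[0,0,0,0,0,0]]
  grip: 0.3

```text
time_s: 11.8
tool_pos: [0.4953, 0.2949, 0.0517]
tcp_rot: [[-0.001, 0.998, 0.065], [0.0, 0.065, -0.998], [-1.0, -0.001, -0.001]]
wrist_force: [0.0, 0.5, 0.3]
width: 0.0611
```

Request:
play_rows:
  moves:
    - [[-0.2,0,0,0,0,0],[-0.6,0,0,0,0,0],[-1,0,0,0,0,0],[-1,0,0,0,0,0]]

```text
time_s: 12.3
tool_pos: [0.497, 0.2958, 0.1548]
tcp_rot: [[0.004, 0.998, 0.065], [0.004, 0.065, -0.998], [-1.0, 0.004, -0.004]]
wrist_force: [0.9, 0.2, -0.8]
width: 0.0614
```

Request:
play_rows:
  moves:
    - [[-0.5,0,0,0,0,0],[-1,0,0.4,0,0,0],[-1,0,0.9,0,0,0],[-1,0,0.9,0,0,0]]

```text
time_s: 12.8
tool_pos: [0.503, 0.2013, 0.2546]
tcp_rot: [[0.004, 0.998, 0.059], [0.004, 0.059, -0.998], [-1.0, 0.004, -0.003]]
wrist_force: [-0.2, 0.5, -1.2]
width: 0.0614
```

Request:
play_rows:
  moves:
    - [[0,0,0.5,0,0,0],[0,0,0.95,0,0,0],[0,0,0.95,0,0,0]]

```text
time_s: 13.18
tool_pos: [0.5084, 0.1035, 0.2534]
tcp_rot: [[0.003, 0.999, 0.054], [0.002, 0.054, -0.999], [-1.0, 0.003, -0.002]]
wrist_force: [-0.2, 0.6, 0.1]
width: 0.0615
```

Run:
```python
from plan import *
D={n:grab(n,n+'4.png') for n in('side','top')}
s=cv2.imread('pics/side4.png')[130:210,165:265]
t=cv2.imread('pics/top4.png')[160:270,105:205]
cv2.imwrite('pics/c7.png',cv2.resize(s,None,fx=6,fy=6,interpolation=cv2.INTER_CUBIC))
cv2.imwrite('pics/c8.png',cv2.resize(t,None,fx=5,fy=5,interpolation=cv2.INTER_CUBIC))
s=env.observe();print(s['time_s'],s['tool_pos'],s['width'])
```

```text
13.275 [0.508 0.107 0.253] 0.061598685563869424
```

View pics/c7.png

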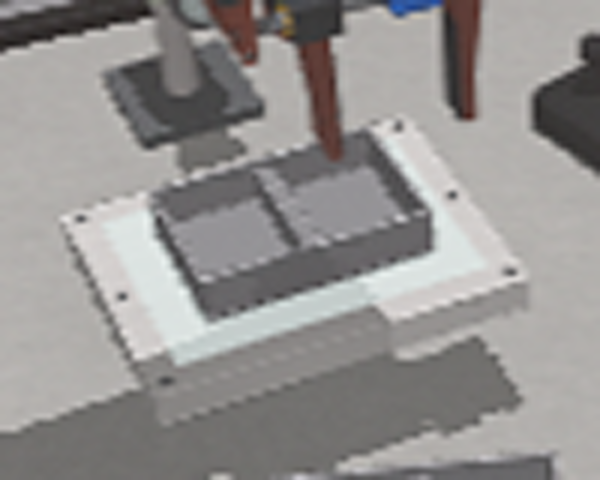

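View pics/c8.png

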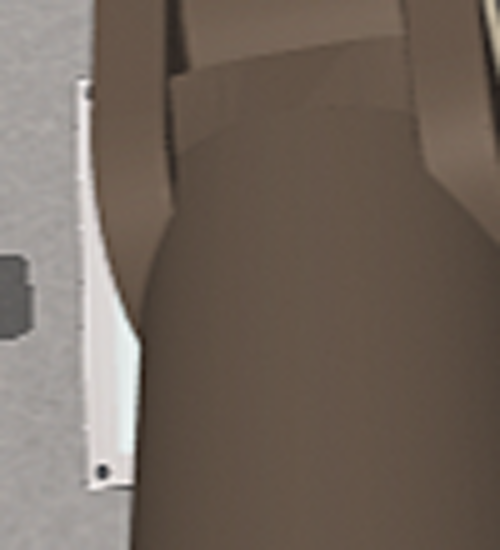

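The tray sits flat on the stage and looks centred; I'll check it again once the arm is clear. Now to the gauge.

Run:
```python
from plan import *
plan([.49,-.37,.25],down(73.7,20))
```

```text
t 13.275 p [0.508 0.107 0.253] w 0.0616 F [-0.795  0.838 -0.475] q [-41.551  12.863  29.137 106.655  -7.239  62.041  -6.28 ]
([0.003, -0.092, 0.951, -0.464, -0.117, 0.08], np.float64(1.5))
([0.051, -0.32, 0.899, -0.464, -0.117, 0.08], np.float64(1.5))
([0.085, -0.529, 0.791, -0.464, -0.117, 0.08], np.float64(1.5))
([0.103, -0.707, 0.634, -0.464, -0.117, 0.08], np.float64(1.5))
([0.103, -0.843, 0.439, -0.464, -0.117, 0.08], np.float64(1.5))
```

Request:
play_rows:
  moves:
    - [[0,-0.09,0.95,-0.46,-0.12,0.08],[0,-0.09,0.95,-0.46,-0.12,0.08],[0,-0.09,0.95,-0.46,-0.12,0.08]]

```text
time_s: 13.65
tool_pos: [0.5045, 0.0119, 0.2527]
tcp_rot: [[0.055, 0.955, 0.293], [-0.051, 0.296, -0.954], [-0.997, 0.037, 0.064]]
wrist_force: [0.3, -0.2, -0.2]
width: 0.0613
```

Request:
play_rows:
  moves:
    - [[0.05,-0.32,0.9,-0.46,-0.12,0.08],[0.05,-0.32,0.9,-0.46,-0.12,0.08],[0.05,-0.32,0.9,-0.46,-0.12,0.08]]

```text
time_s: 14.02
tool_pos: [0.5007, -0.0836, 0.2522]
tcp_rot: [[0.118, 0.855, 0.505], [-0.09, 0.516, -0.852], [-0.989, 0.055, 0.138]]
wrist_force: [-0.8, -0.1, -0.8]
width: 0.0612
```

Request:
play_rows:
  moves:
    - [[0.08,-0.53,0.79,-0.46,-0.12,0.08],[0.08,-0.53,0.79,-0.46,-0.12,0.08],[0.08,-0.53,0.79,-0.46,-0.12,0.08]]

```text
time_s: 14.4
tool_pos: [0.4966, -0.1789, 0.2522]
tcp_rot: [[0.188, 0.706, 0.683], [-0.113, 0.706, -0.699], [-0.976, 0.054, 0.213]]
wrist_force: [1.0, 0.3, -0.2]
width: 0.061
```

Run:
```python
from plan import *
plan([.49,-.37,.25],down(73.7,20))
```

```text
t 14.4 p [ 0.497 -0.179  0.252] w 0.061 F [ 0.982  0.345 -0.24 ] q [-19.924   6.218  34.979 115.477   0.024  47.242  59.174]
([0.112, -0.699, 0.643, -0.474, -0.113, 0.084], np.float64(1.5))
([0.111, -0.839, 0.445, -0.474, -0.113, 0.084], np.float64(1.5))
```

Request:
play_rows:
  moves:
    - [[0.11,-0.7,0.64,-0.47,-0.11,0.08],[0.11,-0.7,0.64,-0.47,-0.11,0.08],[0.11,-0.7,0.64,-0.47,-0.11,0.08]]

```text
time_s: 14.78
tool_pos: [0.4935, -0.2748, 0.251]
tcp_rot: [[0.257, 0.512, 0.82], [-0.115, 0.858, -0.5], [-0.96, 0.034, 0.28]]
wrist_force: [0.4, -0.3, -0.1]
width: 0.0616
```

Request:
play_rows:
  moves:
    - [[0.11,-0.84,0.44,-0.47,-0.11,0.08],[0.11,-0.84,0.44,-0.47,-0.11,0.08],[0.11,-0.84,0.44,-0.47,-0.11,0.08]]

```text
time_s: 15.15
tool_pos: [0.4907, -0.3699, 0.2494]
tcp_rot: [[0.324, 0.287, 0.902], [-0.098, 0.958, -0.27], [-0.941, -0.001, 0.338]]
wrist_force: [-0.2, 0.2, -0.0]
width: 0.0616
```

Run:
```python
from plan import *
plan([.5237,-.3816,.1636],down(73.7,40))
plan([.5237,-.3816,.1636],down(73.7,30))
```

```text
t 15.15 p [ 0.491 -0.37   0.249] w 0.0616 F [-0.165  0.206 -0.004] q [  7.998  13.595  33.571 109.998 -22.636  42.234 127.633]
([0.925, -0.017, 0.039, -0.01, -0.675, 0.008], np.float64(1.9))
t 15.15 p [ 0.491 -0.37   0.249] w 0.0616 F [-0.165  0.206 -0.004] q [  7.998  13.595  33.571 109.998 -22.636  42.234 127.633]
([0.925, -0.017, 0.039, -0.011, -0.341, 0.007], np.float64(1.5))
```

Request:
play_rows:
  moves:
    - [[0.3,0,0.01,0,-0.25,0],[0.6,-0.01,0.03,-0.01,-0.5,0],[0.92,-0.02,0.04,-0.01,-0.67,0.01],[0.92,-0.02,0.04,-0.01,-0.67,0.01]]

```text
time_s: 15.65
tool_pos: [0.541, -0.363, 0.1789]
tcp_rot: [[0.586, 0.311, 0.748], [-0.184, 0.95, -0.251], [-0.789, 0.009, 0.614]]
wrist_force: [1.2, -1.1, -0.7]
width: 0.0614
```

Run:
```python
from plan import *
D={n:grab(n,n+'5.png') for n in('side','top')}
s=cv2.imread('pics/side5.png')[200:350,230:390]
t=cv2.imread('pics/top5.png')[120:270,300:460]
cv2.imwrite('pics/c9.png',cv2.resize(np.hstack([s,t]),None,fx=2.5,fy=2.5,interpolation=cv2.INTER_CUBIC))
t=cv2.imread('pics/top5.png')[160:270,105:205]
cv2.imwrite('pics/c10.png',cv2.resize(t,None,fx=5,fy=5,interpolation=cv2.INTER_CUBIC))
plan([.578+.0012,-.3974,.0962-.0015],down(73.7,40))
```

```text
t 15.75 p [ 0.54  -0.362  0.179] w 0.0615 F [-0.696  0.491 -0.673] q [ 45.483  17.815 -11.876 121.739 -58.805   8.71  163.169]
([0.955, -0.221, -0.135, -0.059, -0.072, 0.018], np.float64(1.6))
```

View pics/c9.png

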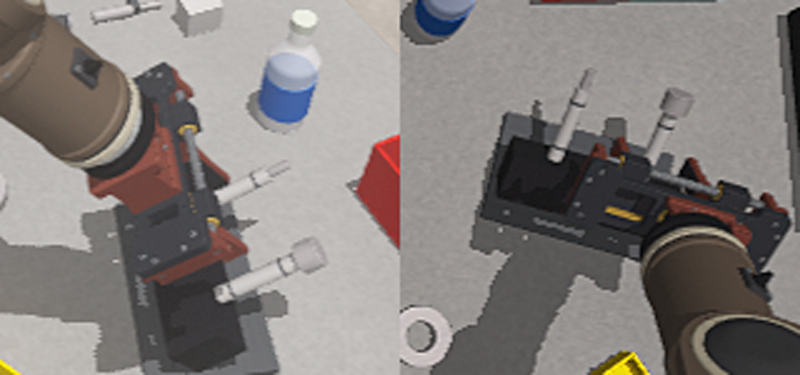

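View pics/c10.png

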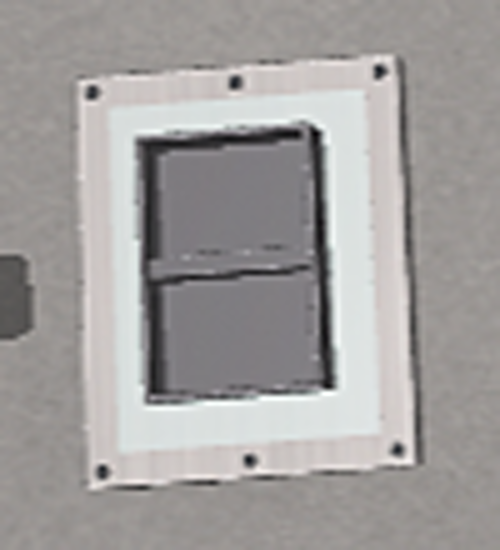

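The tray is well centred (top, about 157,213). The arm, however, is at its wrist limits with the tool pitched 40°. I'll back off to a 20° pitch; the round handle can be gripped at that angle too.

Run:
```python
from plan import *
plan([.51,-.37,.23],down(73.7,20))
```

```text
t 15.75 p [ 0.54  -0.362  0.179] w 0.0615 F [-0.696  0.491 -0.673] q [ 45.483  17.815 -11.876 121.739 -58.805   8.71  163.169]
([-0.569, -0.159, 0.108, -0.061, 0.595, 0.008], np.float64(1.7))
```

Request:
play_rows:
  moves:
    - [[-0.3,-0.08,0.05,-0.03,0.25,0],[-0.45,-0.12,0.08,-0.04,0.45,0],[-0.57,-0.16,0.11,-0.06,0.6,0.01],[-0.57,-0.16,0.11,-0.06,0.6,0.01],[-0.57,-0.16,0.11,-0.06,0.6,0.01]]

```text
time_s: 16.38
tool_pos: [0.5116, -0.368, 0.2304]
tcp_rot: [[0.327, 0.279, 0.903], [-0.093, 0.96, -0.263], [-0.94, 0.002, 0.34]]
wrist_force: [-0.8, -0.1, -1.1]
width: 0.0616
```

Run:
```python
from plan import *
plan([.5495,-.389,.181],down(73.7,20))
```

```text
t 16.375 p [ 0.512 -0.368  0.23 ] w 0.0616 F [-0.825 -0.105 -1.12 ] q [ 12.031  16.019  27.819 109.179 -23.197  40.048 127.221]
([0.608, -0.097, 0.229, 0.002, -0.003, -0.005], np.float64(1.1))
```

Good. The joints are comfortable again, so move to the pre-grasp.

Request:
play_rows:
  moves:
    - [[0.25,-0.05,0.1,0,0,0],[0.5,-0.1,0.2,0,0,0],[0.61,-0.1,0.23,0,0,0],[0.61,-0.1,0.23,0,0,0]]

```text
time_s: 16.88
tool_pos: [0.5488, -0.3887, 0.1794]
tcp_rot: [[0.326, 0.28, 0.903], [-0.092, 0.96, -0.264], [-0.941, 0.003, 0.338]]
wrist_force: [0.4, -0.3, 1.5]
width: 0.0615
```

Run:
```python
from plan import *
D={n:grab(n,n+'6.png') for n in('side','top')}
s=cv2.imread('pics/side6.png')[220:340,260:390]
t=cv2.imread('pics/top6.png')[120:240,330:460]
cv2.imwrite('pics/c11.png',cv2.resize(np.hstack([s,t]),None,fx=3,fy=3,interpolation=cv2.INTER_CUBIC))
plan([.5787,-.3976,.0944],down(73.7,20))
# verify axis model reprojection
u=np.array([.735,-.215,.643]);m=np.array([.567,-.3942,.0865])
for n in D: print(n,[proj(D[n],m+k*u).round(1).tolist() for k in(-.0315,0,.015,.0515,.0735)])
```

```text
t 16.975 p [ 0.549 -0.389  0.181] w 0.0616 F [-0.225  0.116 -0.692] q [ 15.46   23.486  24.717 106.303 -28.646  36.512 131.407]
([0.92, 0.001, -0.005, 0.0, -0.003, -0.005], np.float64(1.5))
side [[318.1, 317.5], [329.1, 312.1], [334.5, 309.5], [347.9, 303.0], [356.2, 299.0]]
top [[394.9, 191.8], [399.7, 182.2], [402.1, 177.6], [408.0, 165.9], [411.7, 158.7]]
```

View pics/c11.png

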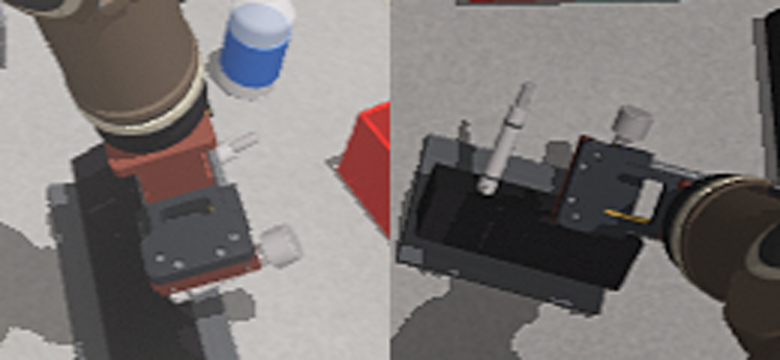

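Request:
play_rows:
  moves:
    - [[0.25,0,0,0,0,0],[0.5,0,0,0,0,0],[0.75,0,0,0,0,0],[0.92,0,0,0,0,0],[0.92,0,0,0,0,0]]

```text
time_s: 17.6
tool_pos: [0.5788, -0.3975, 0.0939]
tcp_rot: [[0.326, 0.28, 0.903], [-0.092, 0.96, -0.264], [-0.941, 0.003, 0.339]]
wrist_force: [0.5, -0.8, -0.2]
width: 0.0616
```

Run:
```python
from plan import *
D={n:grab(n,n+'7.png') for n in('side','top')}
s=cv2.imread('pics/side7.png')[220:340,260:390]
t=cv2.imread('pics/top7.png')[120:240,330:460]
cv2.imwrite('pics/c12.png',cv2.resize(np.hstack([s,t]),None,fx=3,fy=3,interpolation=cv2.INTER_CUBIC))
plan([.5787,-.3976,.0944],down(73.7,20))
```

```text
t 17.7 p [ 0.579 -0.398  0.095] w 0.0615 F [-0.29  -0.49   0.431] q [ 19.505  32.107  19.042 105.626 -35.149  28.798 136.744]
([0.007, 0.005, -0.009, -0.0, -0.002, -0.005], np.float64(0.0))
```

View pics/c12.png

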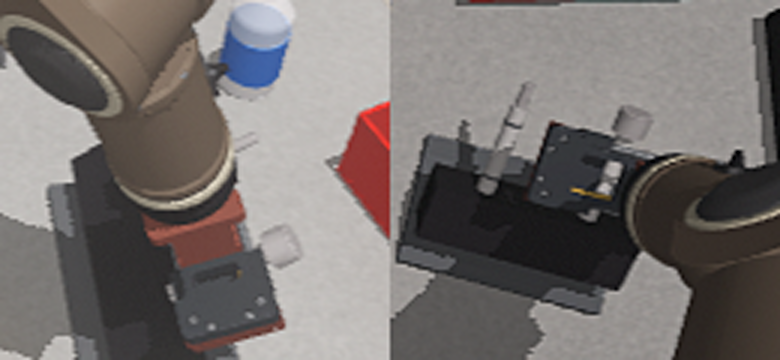

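The fingers straddle the handle, which shows through the gripper opening at top (532,180). Close slowly and watch the side force.

Request:
play_rows:
  moves:
    - [[0,0,0,0,0,0],[0,0,0,0,0,0],[0,0,0,0,0,0],[0,0,0,0,0,0],[0,0,0,0,0,0],[0,0,0,0,0,0]]
  grip: 1

```text
time_s: 18.45
tool_pos: [0.5791, -0.3982, 0.0954]
tcp_rot: [[0.328, 0.28, 0.902], [-0.093, 0.96, -0.264], [-0.94, 0.002, 0.341]]
wrist_force: [-0.3, -0.4, -0.0]
width: 0.0152
```

Request:
play_rows:
  moves:
    - [[0,0,0,0,0,0],[0,0,0,0,0,0]]

```text
time_s: 18.7
tool_pos: [0.5791, -0.3982, 0.0954]
tcp_rot: [[0.328, 0.28, 0.902], [-0.093, 0.96, -0.264], [-0.94, 0.002, 0.341]]
wrist_force: [-0.4, 0.3, 0.6]
width: 0.0157
```

Run:
```python
from plan import *
s=env.observe();R=np.array(s['tcp_rot']);u=np.array([.735,-.215,.643]);p=np.array(s['tool_pos'])
print('tool-frame draw dir',R.T@u, 'tool torque',s['wrist_torque'])
plan(p+.07*u,R)
```

```text
tool-frame draw dir [-0.343  0.001  0.939] tool torque [ 0.169  0.31  -0.051]
t 18.7 p [ 0.579 -0.398  0.095] w 0.0157 F [-0.443  0.325  0.558] q [ 19.504  32.106  19.039 105.625 -35.153  28.805 136.747]
([-0.24, 0.001, 0.657, 0.0, 0.0, 0.0], np.float64(1.1))
```

Request:
play_rows:
  moves:
    - [[-0.035,0,0.094,0,0,0],[-0.07,0,0.188,0,0,0],[-0.07,0,0.188,0,0,0]]

```text
time_s: 19.08
tool_pos: [0.5951, -0.4027, 0.1092]
tcp_rot: [[0.329, 0.279, 0.902], [-0.094, 0.96, -0.263], [-0.94, 0.002, 0.342]]
wrist_force: [0.4, 0.1, -1.9]
width: 0.0152
```

Request:
play_rows:
  moves:
    - [[-0.06,0,0.16,0,0,0],[-0.12,0,0.33,0,0,0],[-0.18,0,0.49,0,0,0],[-0.18,0,0.49,0,0,0]]

```text
time_s: 19.58
tool_pos: [0.6345, -0.4138, 0.1436]
tcp_rot: [[0.331, 0.278, 0.902], [-0.095, 0.961, -0.262], [-0.939, 0.001, 0.344]]
wrist_force: [0.4, -0.3, -2.3]
width: 0.0154
```

Run:
```python
from plan import *
D={n:grab(n,n+'8.png') for n in('side','top')}
s=cv2.imread('pics/side8.png')[200:340,260:400]
t=cv2.imread('pics/top8.png')[110:250,330:470]
cv2.imwrite('pics/c13.png',cv2.resize(np.hstack([s,t]),None,fx=2.8,fy=2.8,interpolation=cv2.INTER_CUBIC))
s=env.observe();R=np.array(s['tcp_rot']);p=np.array(s['tool_pos'])
print(R)
plan(p+[.0,0,.2],R)
```

```text
[[ 0.328  0.279  0.902]
 [-0.093  0.96  -0.263]
 [-0.94   0.002  0.341]]
t 19.675 p [ 0.633 -0.414  0.142] w 0.0154 F [ 0.879  0.016 -1.605] q [ 15.897  33.462  23.273  96.338 -31.848  36.97  130.451]
([-0.94, 0.002, 0.341, 0.0, 0.0, 0.0], np.float64(1.6))
([-0.94, 0.002, 0.341, 0.0, 0.0, 0.0], np.float64(1.6))
```

View pics/c13.png

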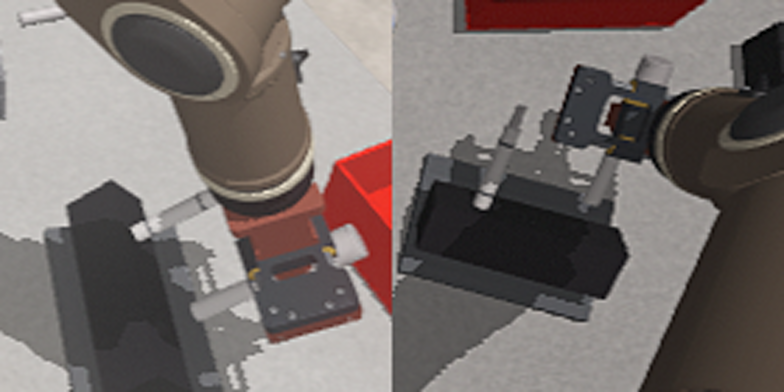

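The handle's end is out of the socket. Lift straight up.

Request:
play_rows:
  moves:
    - [[-0.47,0,0.17,0,0,0],[-0.94,0,0.34,0,0,0],[-0.94,0,0.34,0,0,0]]

```text
time_s: 20.05
tool_pos: [0.6332, -0.4154, 0.2467]
tcp_rot: [[0.334, 0.28, 0.9], [-0.097, 0.96, -0.262], [-0.938, 0.0, 0.348]]
wrist_force: [-0.5, -0.7, -2.9]
width: 0.0152
```

Request:
play_rows:
  moves:
    - [[-0.47,0,0.17,0,0,0],[-0.9,0,0.2,0,0,0],[-0.9,0,0.2,0,0,0]]

```text
time_s: 20.42
tool_pos: [0.6207, -0.4131, 0.3406]
tcp_rot: [[0.337, 0.281, 0.899], [-0.099, 0.96, -0.263], [-0.936, -0.001, 0.351]]
wrist_force: [0.1, -0.2, -3.2]
width: 0.0154
```

Run:
```python
from plan import *
plan([.49,.2,.3],down(93.7,-20))
plan([.55,-.2,.32],down(80,0))
```

```text
t 20.425 p [ 0.621 -0.413  0.341] w 0.0154 F [ 0.06  -0.241 -3.226] q [ 10.711  22.804  31.09   85.732 -22.807  56.705 121.172]
([-0.096, 0.788, -0.418, -0.097, 0.191, 0.001], np.float64(1.4))
([-0.055, 0.809, -0.385, -0.097, 0.191, 0.001], np.float64(1.4))
([-0.018, 0.827, -0.347, -0.097, 0.191, 0.001], np.float64(1.4))
([0.015, 0.844, -0.305, -0.097, 0.191, 0.001], np.float64(1.4))
([0.043, 0.858, -0.258, -0.097, 0.191, 0.001], np.float64(1.4))
([0.067, 0.87, -0.209, -0.097, 0.191, 0.001], np.float64(1.4))
([0.086, 0.879, -0.156, -0.097, 0.191, 0.001], np.float64(1.4))
t 20.425 p [ 0.621 -0.413  0.341] w 0.0154 F [ 0.06  -0.241 -3.226] q [ 10.711  22.804  31.09   85.732 -22.807  56.705 121.172]
([-0.128, 0.923, -0.634, -0.104, 0.343, 0.019], np.float64(1.8))
([-0.008, 0.958, -0.595, -0.104, 0.343, 0.019], np.float64(1.8))
```

Request:
play_rows:
  moves:
    - [[-0.05,0.4,-0.21,-0.05,0.1,0],[-0.1,0.79,-0.42,-0.1,0.19,0],[-0.1,0.79,-0.42,-0.1,0.19,0]]

```text
time_s: 20.8
tool_pos: [0.6023, -0.3201, 0.3318]
tcp_rot: [[0.242, 0.226, 0.943], [-0.07, 0.974, -0.216], [-0.968, -0.014, 0.252]]
wrist_force: [0.2, 0.8, -1.6]
width: 0.0153
```

Request:
play_rows:
  moves:
    - [[-0.03,0.4,-0.2,-0.05,0.1,0],[-0.05,0.81,-0.39,-0.1,0.19,0],[-0.05,0.81,-0.39,-0.1,0.19,0]]

```text
time_s: 21.18
tool_pos: [0.5829, -0.2282, 0.323]
tcp_rot: [[0.144, 0.17, 0.975], [-0.047, 0.985, -0.165], [-0.989, -0.022, 0.15]]
wrist_force: [0.2, -0.8, -1.6]
width: 0.0153
```

Request:
play_rows:
  moves:
    - [[-0.01,0.41,-0.18,-0.05,0.1,0],[-0.02,0.83,-0.35,-0.1,0.19,0],[-0.02,0.83,-0.35,-0.1,0.19,0]]

```text
time_s: 21.55
tool_pos: [0.5628, -0.1375, 0.3159]
tcp_rot: [[0.043, 0.114, 0.993], [-0.031, 0.993, -0.113], [-0.999, -0.026, 0.047]]
wrist_force: [0.3, 0.1, -2.2]
width: 0.0155
```

Request:
play_rows:
  moves:
    - [[0,0.42,-0.15,-0.05,0.1,0],[0.01,0.84,-0.3,-0.1,0.19,0],[0.01,0.84,-0.3,-0.1,0.19,0]]

```text
time_s: 21.92
tool_pos: [0.5428, -0.0484, 0.3097]
tcp_rot: [[-0.058, 0.058, 0.997], [-0.021, 0.998, -0.059], [-0.998, -0.024, -0.056]]
wrist_force: [-0.2, -1.0, -1.5]
width: 0.0155
```

Run:
```python
from plan import *
plan([.49,.2,.3],down(93.7,-20))
```

```text
t 21.925 p [ 0.543 -0.048  0.31 ] w 0.0155 F [-0.229 -1.031 -1.454] q [-21.093  14.989  25.598  95.967  -5.2    73.745  92.149]
([0.025, 0.817, -0.223, -0.08, 0.185, -0.001], np.float64(1.4))
([0.045, 0.826, -0.185, -0.08, 0.185, -0.001], np.float64(1.4))
([0.06, 0.833, -0.145, -0.08, 0.185, -0.001], np.float64(1.4))
```

Request:
play_rows:
  moves:
    - [[0.01,0.4,-0.11,-0.04,0.1,0],[0.02,0.82,-0.22,-0.08,0.19,0],[0.02,0.82,-0.22,-0.08,0.19,0]]

```text
time_s: 22.3
tool_pos: [0.5259, 0.0363, 0.3055]
tcp_rot: [[-0.157, 0.014, 0.987], [-0.017, 1.0, -0.017], [-0.987, -0.019, -0.157]]
wrist_force: [1.4, -0.1, -2.7]
width: 0.0152
```

Request:
play_rows:
  moves:
    - [[0.02,0.41,-0.09,-0.04,0.1,0],[0.04,0.83,-0.19,-0.08,0.19,0],[0.04,0.83,-0.19,-0.08,0.19,0]]

```text
time_s: 22.68
tool_pos: [0.508, 0.1207, 0.3016]
tcp_rot: [[-0.256, -0.029, 0.966], [-0.017, 1.0, 0.026], [-0.967, -0.01, -0.256]]
wrist_force: [0.0, -1.3, -1.9]
width: 0.0152
```

Request:
play_rows:
  moves:
    - [[0.03,0.41,-0.07,-0.04,0.1,0],[0.06,0.83,-0.15,-0.08,0.19,0],[0.06,0.83,-0.15,-0.08,0.19,0],[0.06,0.83,-0.15,-0.08,0.19,0]]

```text
time_s: 23.18
tool_pos: [0.4908, 0.2004, 0.2985]
tcp_rot: [[-0.349, -0.066, 0.935], [-0.022, 0.998, 0.062], [-0.937, 0.002, -0.349]]
wrist_force: [-0.1, 0.3, -2.1]
width: 0.015
```

Run:
```python
from plan import *
D={n:grab(n,n+'9.png') for n in('side','top')}
s=cv2.imread('pics/side9.png')[50:200,140:290]
t=cv2.imread('pics/top9.png')[120:270,90:240]
cv2.imwrite('pics/c14.png',cv2.resize(np.hstack([s,t]),None,fx=2.6,fy=2.6,interpolation=cv2.INTER_CUBIC))
s=env.observe();R=np.array(s['tcp_rot']);print(R)
# expected gauge axis in tool frame from grasp
R0=np.array([[.328,.28,.902],[-.093,.96,-.264],[-.94,.002,.341]]);ug=R0.T@np.array([.735,-.215,.643]);print(ug,R@ug)
plan([.49,.28,.2],down(93.7,-20))
```

```text
[[-0.349 -0.065  0.935]
 [-0.021  0.998  0.062]
 [-0.937  0.002 -0.349]]
[-0.343  0.001  0.939] [ 0.998  0.066 -0.006]
t 23.275 p [0.491 0.201 0.299] w 0.0153 F [ 0.235 -0.289 -1.684] q [-35.145  24.25   17.212  86.665 -12.076  90.14   77.736]
([0.913, 0.79, 0.39, 0.003, -0.015, -0.003], np.float64(2.0))
```

View pics/c14.png

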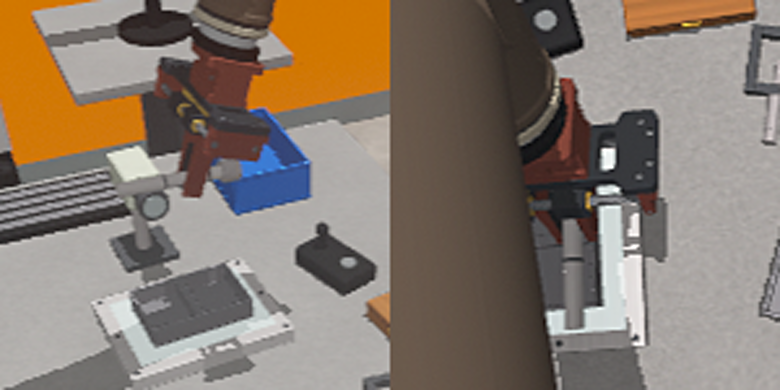

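Run:
```python
from plan import *
D={n:grab(n) for n in('side','top')}
s=env.observe();R=np.array(s['tcp_rot']);p=np.array(s['tool_pos'])
ug=np.array([-.343,0,.939]);u=R@ug;m=p-.002*R[:,0]-.015*u
S=cv2.imread('pics/side9.png');T=cv2.imread('pics/top9.png')
k=6
def crop(im,d,x0,y0,w,h):
    o=cv2.resize(im[y0:y0+h,x0:x0+w],None,fx=k,fy=k,interpolation=cv2.INTER_CUBIC)
    for a in(-.0735,0,.0515,.0735):
        q=(proj(d,m+a*u)-[x0,y0]+.5)*k;print(q); cv2.circle(o,tuple(np.round(q).astype(int)),3,(0,0,255),-1)
    return o
cv2.imwrite('pics/c15.png',crop(S,D['side'],180,95,70,50));cv2.imwrite('pics/c16.png',crop(T,D['top'],135,180,60,75))
```

```text
[ 29.546 177.467]
[170.69  142.129]
[265.796 118.316]
[305.515 108.372]
[157.543 407.434]
[148.748 197.142]
[142.729  53.234]
[140.193  -7.401]
```

View pics/c15.png

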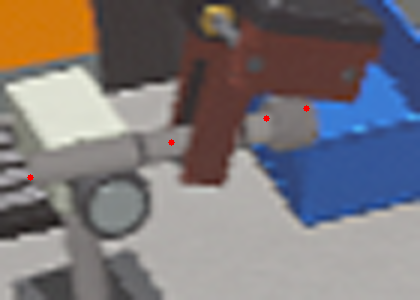

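View pics/c16.png

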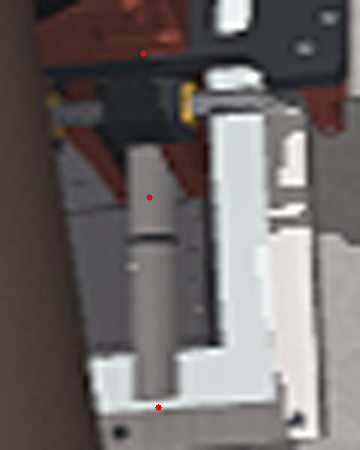

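Run:
```python
from plan import *
S=cv2.imread('pics/side9.png')
cv2.imwrite('pics/c17.png',cv2.resize(S[105:130,180:240],None,fx=13,fy=13,interpolation=cv2.INTER_CUBIC))
```

```text
(no output)
```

View pics/c17.png

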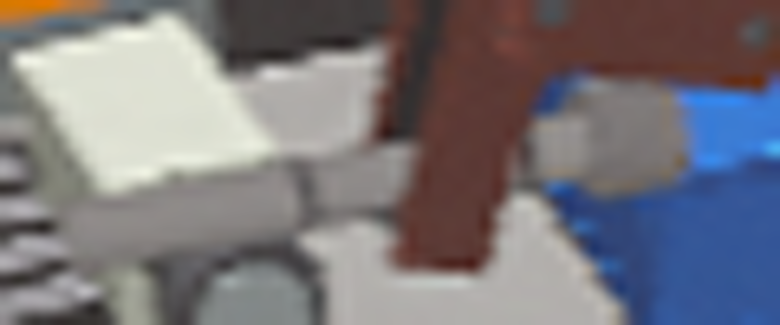

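```bash
cat > gfit.py <<'E'
from fit import *
def gfit(D,obs,x0):
    # obs: (cam, axial, (c,r))
    def U(p): return np.array([np.cos(p[4])*np.cos(p[3]),np.cos(p[4])*np.sin(p[3]),np.sin(p[4])])
    def f(p):
        out=[]
        for n,a,o in obs: out+=list(proj(D[n],np.array(p[:3])+a*U(p))-o)
        return np.array(out)
    r=least_squares(f,x0,x_scale=[.1,.1,.1,1,1]);J=np.linalg.inv(r.jac.T@r.jac);return r.x,U(r.x),r.fun.reshape(-1,2),np.sqrt(np.diag(J))*.4
E
python3 - <<'E'
from gfit import *
D={n:grab(n) for n in('side','top')}
S=lambda u,v:up(u,v,13,180,105);T=lambda u,v:up(u,v,6,135,180)
obs=[('side',-.0735,S(66,230)),('side',-.017,S(308,188)),('side',.0515,S(590,145)),('side',.0735,S(683,135)),('top',-.0735,T(155,399)),('top',-.017,T(153,239))]
x,u,r,sd=gfit(D,obs,[.48,.2,.3,.06,0])
print(x[:3],np.degrees(x[3:]),u,'\n',r,sd[:3],np.degrees(sd[3:]))
s=env.observe();print(s['time_s'],s['tool_pos'],np.array(s['tcp_rot']),'mid-TCP',x[:3]-s['tool_pos'],'tool',np.array(s['tcp_rot']).T@(x[:3]-s['tool_pos']),np.array(s['tcp_rot']).T@u)
E
```

```text
[0.4781 0.1981 0.3015] [ 2.276  -5.0497] [ 0.9953  0.0396 -0.088 ] 
 [[ 0.3013 -0.1204]
 [ 0.2086  0.1832]
 [ 0.0166  0.0931]
 [-0.4433 -0.1955]
 [-0.2455  0.2333]
 [ 0.2666 -0.1544]] [0.0004 0.001  0.001 ] [0.9815 0.8728]
23.475 [0.4899 0.2022 0.2991] [[-0.3494 -0.0678  0.9345]
 [-0.0208  0.9977  0.0646]
 [-0.9367  0.0031 -0.35  ]] mid-TCP [-0.0118 -0.0041  0.0023] tool [ 0.002  -0.0033 -0.0121] [-0.2661 -0.0283  0.9635]
```

The fit shows the head drooping about 5°, so I'll pitch the tool back by that much while moving over the stage.

Run:
```python
from plan import *
plan([.509,.2945,.2],down(93.8,-15))
```

```text
t 23.475 p [0.49  0.202 0.299] w 0.0149 F [-0.11  -0.876 -3.431] q [-35.219  24.254  17.113  86.638 -12.109  90.175  77.71 ]
([0.843, 0.904, 0.585, 0.005, -0.183, -0.005], np.float64(2.2))
```

Request:
play_rows:
  moves:
    - [[0.3,0.3,0.2,0,-0.06,0],[0.55,0.6,0.4,0,-0.12,0],[0.84,0.9,0.58,0,-0.18,-0.005],[0.84,0.9,0.58,0,-0.18,-0.005],[0.84,0.9,0.58,0,-0.18,-0.005]]

```text
time_s: 24.1
tool_pos: [0.509, 0.2931, 0.2009]
tcp_rot: [[-0.259, -0.068, 0.963], [-0.018, 0.998, 0.066], [-0.966, -0.0, -0.26]]
wrist_force: [0.6, -1.2, -0.9]
width: 0.015
```

Run:
```python
from plan import *
plan([.509,.2945,.139],down(93.8,-15))
```

```text
t 24.1 p [0.509 0.293 0.201] w 0.015 F [ 0.608 -1.206 -0.853] q [-40.87   30.569  15.016  88.885 -13.831  75.955  72.045]
([0.598, 0.014, 0.162, 0.003, -0.002, 0.001], np.float64(1.0))
```

Request:
play_rows:
  moves:
    - [[0.2,0,0.05,0,0,0],[0.4,0.01,0.1,0,0,0],[0.6,0.01,0.16,0,0,0],[0.6,0.01,0.16,0,0,0],[0.6,0.01,0.16,0,0,0]]

```text
time_s: 24.72
tool_pos: [0.5094, 0.2939, 0.1396]
tcp_rot: [[-0.259, -0.067, 0.964], [-0.017, 0.998, 0.065], [-0.966, 0.0, -0.259]]
wrist_force: [0.6, 1.2, -1.9]
width: 0.0151
```

Run:
```python
from plan import *
D={n:grab(n,n+'10.png') for n in('side','top')}
s=env.observe();print(s['time_s'],s['tool_pos'],s['wrist_force'],s['width'])
S=cv2.imread('pics/side10.png');T=cv2.imread('pics/top10.png')
cv2.imwrite('pics/c18.png',cv2.resize(S[115:200,170:260],None,fx=8,fy=7,interpolation=cv2.INTER_CUBIC))
cv2.imwrite('pics/c19.png',cv2.resize(T[165:265,90:200],None,fx=6,fy=6,interpolation=cv2.INTER_CUBIC))
```

```text
24.825 [0.509 0.294 0.14 ] [-0.604  0.521 -2.589] 0.015328828505875995
```

View pics/c18.png

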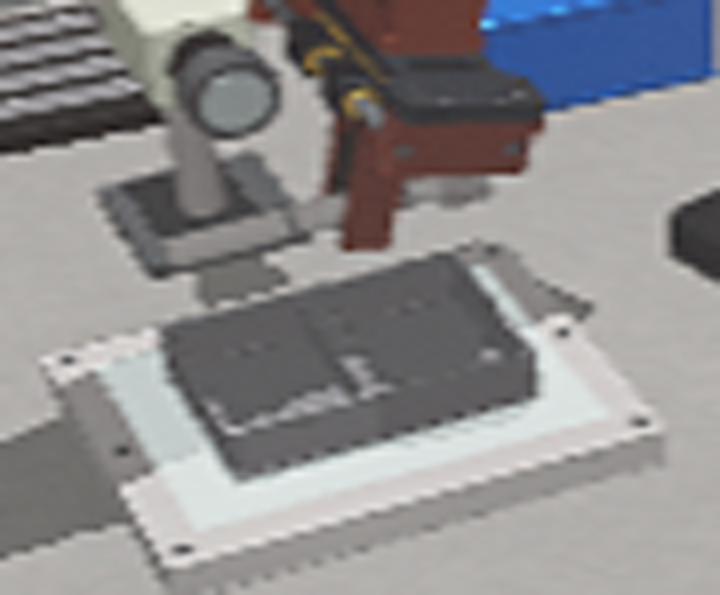

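View pics/c19.png

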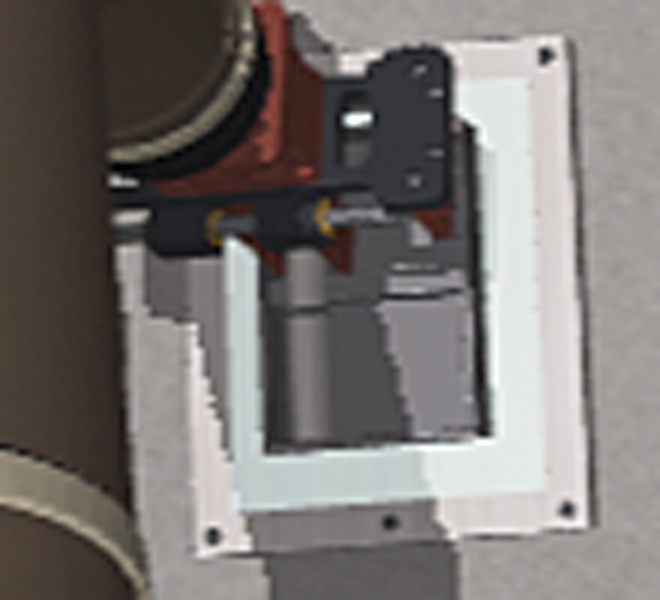

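Run:
```python
from plan import *
S=cv2.imread('pics/side10.png');T=cv2.imread('pics/top10.png')
a=cv2.resize(S[135:160,182:240],None,fx=13,fy=13,interpolation=cv2.INTER_CUBIC)
a=cv2.convertScaleAbs(a,alpha=1.5)
cv2.imwrite('pics/c20.png',a)
b=cv2.convertScaleAbs(cv2.resize(T[195:245,130:155],None,fx=11,fy=11,interpolation=cv2.INTER_CUBIC),alpha=1.5)
cv2.imwrite('pics/c21.png',b)
```

```text
(no output)
```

View pics/c20.png

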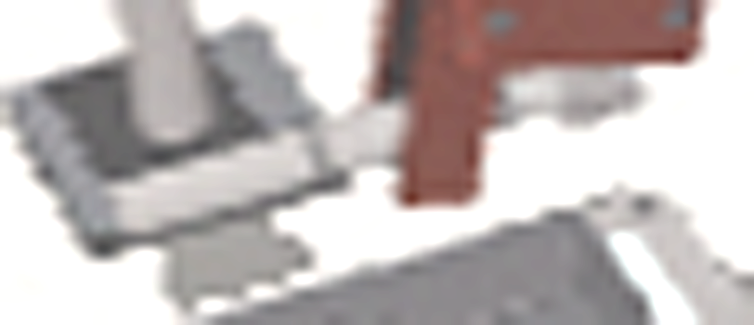

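View pics/c21.png

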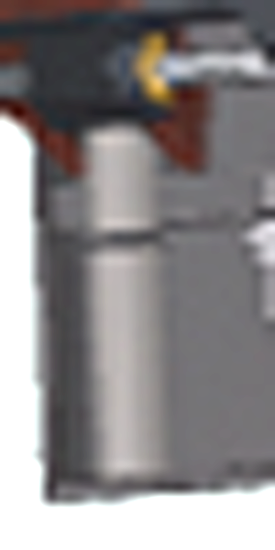

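Run:
```python
from gfit import *
D={n:grab(n) for n in('side','top')}
S=lambda u,v:up(u,v,13,182,135);T=lambda u,v:up(u,v,11,130,195)
obs=[('side',-.0735,S(107,207)),('side',-.0175,S(315,151)),('top',-.0735,T(131,474)),('top',-.0175,T(125,238)),('side',.041,S(528,92))]
s=env.observe();R=np.array(s['tcp_rot']);p=np.array(s['tool_pos'])
for ob in(obs,obs[:4]):
    x,u,r,sd=gfit(D,ob,[.496,.293,.14,.06,0])
    print(x[:3],np.degrees(x[3:]),'\n',r,sd[:3],np.degrees(sd[3:]))
# predicted from previous fit in tool frame
ug=np.array([-.2661,0,.9635]);ug/=np.linalg.norm(ug);u=R@ug
print('pred u',u,np.degrees([np.arctan2(u[1],u[0]),np.arcsin(u[2])]),'pred mid',p+R@np.array([.002,-.0016,-.0128]))
```

```text
[0.4969 0.2924 0.1404] [1.8718 1.2634] 
 [[ 1.0365 -0.0745]
 [ 0.423  -0.1032]
 [-0.2369  0.6674]
 [ 0.0914  0.1812]
 [-0.3105  0.0243]] [0.0006 0.0016 0.0017] [1.7134 1.844 ]
[0.4967 0.2933 0.1395] [2.8055 0.3001] 
 [[ 1.007  -0.1027]
 [ 0.3489 -0.048 ]
 [-0.1445  0.7221]
 [-0.0516  0.2636]] [0.0006 0.002  0.0031] [2.0811 3.2876]
pred u [0.9977 0.068  0.0076] [3.9002 0.4329] pred mid [0.4965 0.2918 0.141 ]
```

The gauge's middle fits to (0.497, 0.293, 0.140), with elevation 0–1° and azimuth about 2–4° against the stage's 3.7°. Settle, one last look, then hand in.

Request:
play_rows:
  moves:
    - [[0,0,0,0,0,0],[0,0,0,0,0,0],[0,0,0,0,0,0],[0,0,0,0,0,0]]

```text
time_s: 25.42
tool_pos: [0.5092, 0.2943, 0.1396]
tcp_rot: [[-0.258, -0.068, 0.964], [-0.017, 0.998, 0.066], [-0.966, 0.001, -0.259]]
wrist_force: [0.0, 0.9, -2.1]
width: 0.0156
```

Run:
```python
from h import *
grab('side','side11.png')
s=env.observe();print(s['time_s'],s['tool_pos'],s['wrist_force'],s['width'],np.abs(s['joint_velocities']).max())
```

```text
25.475 [0.50916127 0.2943057  0.13955818] [ 0.01140216 -0.03063977 -2.54276155] 0.014807609932682047 0.08710367537712807
```

View pics/side11.png

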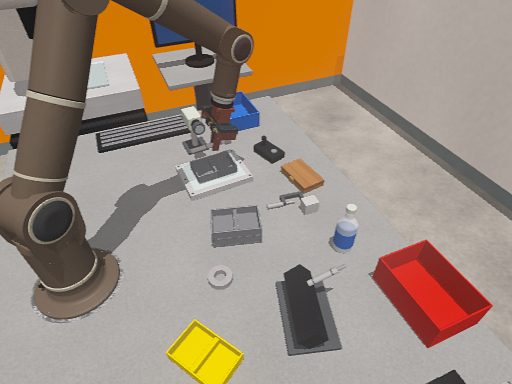

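The picture shows the tray on the stage (214,167), the gauge held above it, two trays in the pile (236,225), the slim gauge still in the rack (325,275), and everything else in place.

```bash
python3 -c "
from station import env
print(env.close_job())"
```

```text
the job is handed in; nothing more can be done
None
```

The job is done and handed in at about 25.5 s. The top grey tray stands flat in the middle of the stage, and the fat-headed gauge is held level over it in front of the lens.

- **Tray:** in the pictures it sits centred and parallel to the stage. The other two trays are still in their pile.
- **Gauge:** its middle measured at about (0.497, 0.293, 0.140) m, against an aim of (0.496, 0.293, 0.140). It was level within about 1°.
- **Holding:** the arm was still. The wrist force of about 2.5 N was roughly the gauge's weight, so nothing else was touching it.

Two things did not go to plan, or did not agree:
- **Tool pitch:** my first approach to the gauge, with the tool pitched 40°, ran the wrist to the edge of its range. I backed off and gripped at 20° instead. The head then hung about 5° low, so I turned the tool to correct it.
- **Side-on angle:** the camera fits put the gauge's direction at 2–3° (±2°), while the gripper pose gives 3.9°. The stage's long edges lie at 3.7°. I trusted the gripper, because its flat pads set the gauge's direction.

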